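Free the bracket from two clamp dogs of unknown thread hand

ROBOT

A 6-joint arm with a two-finger parallel gripper is mounted at the origin on the work surface. World frame = base frame: x ahead of the robot, y to its left, z up, the work surface at z = 0. Lengths are in m, angles in rad, forces in N, time in s.
With the tool pointing down it reaches from about 0.375 to 0.9 m from the base axis. Payload 3.1 kg.
Tool frame: the origin (TCP) lies at the very end of the fingers, on their centre line; the grasp point (between the pads) lies 19 mm behind it; x points along the fingers, y is the direction in which the jaws open and shut, and the axes are right-handed (so a half turn about x gives the same grasp; the last joint's range is limited). The gripper opens to 85 mm and grips with 20 to 120 N. Pads are 22 mm wide; open, the fingers measure 114 mm over their backs; the gripper's body (76 mm by 85 mm) begins 54 mm behind the grasp point. The pads swing forward as they close: fully open they stand 13 mm farther back than shut.
Start: joints at [-1.399, 0.527, 1.433, -0, 1.181, -0.178], TCP at [0.215, -0.587, 0.203] pointing down, gripper open.
Joint ranges: [-3.08, 3.08], [-0.75, 2.2], [0.22, 2.44], [-1.43, 4.57], [0, 2.65], [-2.85, 2.85]. Speed limits (rad/s): [2.79, 2.79, 3.14, 3.14, 3.14, 3.14].

INTERFACE

Orientations are given as a unit quaternion [x, y, z, w].
In Python, from station import manip gives the robot as it stands.
- The arm moves only by the shell command python3 -m jog 'ROWS' [FORCE]. ROWS is a JSON object of lists of equal length, an entry for each row: "linear": the shift along the tool's x, y, z in cm, a list of three; "twist": the turn about the tool's x in rad; "claw": the opening, from -1 (shut) to 1 (fully open). A call has 1 to 20 rows; each row is the pose to reach, as a shift and turn from the pose commanded when the call began, along the tool's axes at that moment; what a row does not reach only later rows make up. A row lasts 1/12 s, in which the tool goes at most 41.7 mm and 7.16 degrees, less where a joint would pass 70% of its speed; a pose out of reach is approached as far as the arm can. A call with a gripper value outside its range is refused whole. The fingers move at their own pace and stop on an object; FORCE is the grip in N (left out, the last holds). Time passes only in rows, so rows that repeat a pose let the fingers close. It gives the time, the measured TCP pose, the force and the opening at its end, in the units of the state.
- manip.sense(): the state, without advancing time (a new reading comes with each control period).
- manip.snapshot(name): name is "scene" or "top" or "wrist"; returns a dict with "pixels" (400x640x3 uint8, red, green, blue), "camera_matrix" (3x3 intrinsics, pixels), "R" (3x3) and "t" (3): a world point X has camera coordinates R X + t. Camera axes: x right, y down, z forward; pixel columns grow to the right and rows downward; lengths in m; the calibration is good to about 2 mm. A picture is of the moment at which its call begins. There is no depth.
- manip.sign_off(): hands the job in, once; it reports no verdict.
The state is a dict: "t": time; "q": joint angles; "qd": joint speeds; "tau": joint torques, N m; "tcp_pos": TCP position; "tool_rot": TCP orientation; "force": force on the tool from outside, world axes, zero at the start; "ft_torque": the same for the moment, N m; "finger_gap": opening from 0.0 (shut) to 1.0 (fully open).
Only numpy, scipy, OpenCV 4.12 (cv2) and the standard library are available. Lean on these libraries where they do the work, as an engineer would, in place of code of your own. Each camera call takes 0.05 s, during which the arm holds its last target.

TASK

Release the aluminium bracket from the fixture and set it down gently, flat and lug up, in the grey tray, leaving the other things on the bench alone. It is held by two screw-on clamp dogs; some of these dogs have left-hand and some right-hand threads, and nobody knows which: gently try each both ways by its post, never force one that does not give, and turn it a quarter turn the way it loosens. Then lift the bracket out level by its lug.

Things in the scene. Friction and masses are not known exactly. Their poses are not given: they have to be found in the camera images.
- fixture: Fixed dark steel fixture, base 120 (x) x 210 (y) x 20 mm, footprint x -72 to +48, y +-105 mm from this origin (on the table, under the nest), with a tongue to x 128 on which a spare dog is parked, idle. x to the far side, y left, z up; may be turned up to 0.3 rad. Low pins, tops 28 mm up, hold the bracket with 2 mm play. Two clamp dogs stand along its near edge.
- stud_left (a point): Axis of the left clamp dog, fixture x -48, y +70 mm, 38 mm above the table. A dog is one steel piece screwed on an upright threaded stud: hub 24 mm across, flat toe 14 mm wide reaching 42 mm from the axis to +x over the bracket, and opposite an arm 14 mm wide with an upright round post. At least one of the two dogs has a left-hand thread (loosens clockwise from above); which changes.
- post_left (a point): Where the left dog's post stands when tight (within 0.1 rad about the stud): upright, 12 mm across, 45 mm from the axis to -x; arm top 38 mm, post top 80 mm above the table; this point 60 mm. Turned the loosening way it resists with a steady 4 to 9 N, rises 2 mm, stays where left, and meets an end stop at 1.6 rad; from 1.4 rad toe and arm are clear of the bracket.
- stud_right (a point): Axis of the right clamp dog, fixture x -48, y -70 mm, 38 mm above the table. Looks the same as the left dog; its thread may be of the same hand or the other.
- post_right (a point): As post_left, for the right dog. Both dogs: turned the tightening way they hardly give (about 1 mm per 10 N at the post) and spring back; the end stop is alike. More than 30 N on a dog damages it. Once loosened, a post stands beside its stud, about 25 or 115 mm from the fixture's middle line, depending on the hand.
- bracket: Loose aluminium bracket, 0.2 to 0.4 kg, in the nest under both toes: plate 60 (x) x 160 (y) x 8 mm; in its middle a lug to grip, 40 (x) x 12 (y) mm, top 46 mm above the origin; two bosses 18 mm across, 18 mm high at x 14, y +-45 mm. Origin: centre of the underside, 20 mm above the table in the nest. Axes as the fixture's.
- tray: Fixed open grey plastic tray, outside 120 (x) x 210 (y) x 28 mm high, walls and floor 4 mm. Origin: centre of its underside, on the table. The bracket fits in with its long side along the tray's y.
- jar: Bystander: small white jar with black cap, 42 mm across, 55 mm high. Origin: its underside or handle line; leave it where it is.
- wrench: Bystander: open-ended wrench, 150 mm long, lying. Origin: its underside or handle line; leave it where it is.
- mallet: Bystander: hammer, lying. Origin: its underside or handle line; leave it where it is.
- water: Bystander: clear bottle with blue cap, 62 mm across, 200 mm high. Origin: its underside or handle line; leave it where it is.
- tape: Bystander: empty cardboard reel, 90 mm across, 24 mm high, lying flat. Origin: its underside or handle line; leave it where it is.
- screwdriver: Bystander: screwdriver with wooden handle, lying. Origin: its underside or handle line; leave it where it is.
- spacer: Bystander: steel spacer block 30 x 40 x 22 mm. Origin: its underside or handle line; leave it where it is.
Mind the look-alikes: they are no part of the job. Leave any red look-alike of the bracket alone.

How it is judged:
On the way:
1. the bracket is lifted out of the nest (z of bracket in the frame of fixture above 0.05 m and angle between bracket's own z axis and vertical below 0.3 rad), for 0.1 s.
At the end, for the whole second after the job is handed in: The bracket lies flat on the floor of the tray (its underside within 4 mm of the tray floor, tilt under 0.08 rad, lug up, centre within 50 mm in x and 90 mm in y of the tray's centre), released and at rest (z of bracket in the frame of tray between -0.002 and 0.008 m and x of bracket in the frame of tray between -0.05 and 0.05 m and y of bracket in the frame of tray between -0.09 and 0.09 m and angle between bracket's own z axis and vertical below 0.08 rad and linear speed of bracket below 0.02 m/s and contact force between the fingers and bracket below 0.3 N); the robot touches nothing.
It fails at once if the fingers press on a dog or on anything but the bracket with more than 30 N (contact force between the fingers and anything else above 30 N and contact force between the fingers and bracket below 0.3 N).
It fails at once if the bracket is prised out tilted by more than 0.3 rad instead of lifted level (angle between bracket's own z axis and vertical above 0.3 rad and horizontal distance between bracket and fixture below 0.1 m).
It fails at once if the bracket is dropped (linear speed of bracket above 0.5 m/s and contact force between the fingers and bracket below 0.3 N).
It fails at once if a bystander is moved by more than 30 mm (distance of any of jar, wrench, mallet, water, tape, screwdriver, spacer from where it was at the start of the episode above 0.03 m).
It also fails if it takes over 72 s, if anything falls off the work surface, if the arm or the gripper's body presses on something with over 40 N, if the wrist force passes 120 N, or if a joint passes its speed limit or range.

## Working session

There is one attempt and no reset: what is moved stays moved. The work goes in short steps, Python scripts to look and compute and a shell command to move; the robot and the scene stay as the last step left them, time stands still between calls to the robot, and variables do not carry over. Pictures are saved under pics/ and viewed, and the job is handed in when it is done.

```bash
ls; mkdir -p pics
python3 - <<'E'
from station import manip
import cv2
s=manip.sense();print(s)
for n in ("scene","top","wrist"):
    p=manip.snapshot(n);cv2.imwrite(f"pics/{n}0.png",p["pixels"][:,:,::-1]);print(n,p["camera_matrix"],p["R"],p["t"])
E
```

```text
pics
{'t': 0.0, 'q': array([-1.39848739e+00,  5.28452410e-01,  1.43388775e+00,  1.16047840e-07,
        1.18137504e+00, -1.78468676e-01]), 'qd': array([-2.29751353e-05, -4.56015725e-04, -9.88978987e-04, -1.17014466e-03,
        3.41584918e-04, -1.09140829e-03]), 'tau': array([-8.32644673e-04, -4.42354345e+01, -1.78025436e+01, -1.35716355e-04,
        8.27031385e-03,  2.41525430e-05]), 'tcp_pos': array([ 0.21468133, -0.5861637 ,  0.20194675]), 'tool_rot': array([ 0.69626085,  0.12413411, -0.69625615,  0.12263325]), 'force': array([ 0.29988839, -0.0875987 , -0.24301582]), 'ft_torque': array([ 0.01107014, -0.02355206,  0.01820314]), 'finger_gap': 0.9970219106813402}
scene [[513.91270097   0.         329.12945846]
 [  0.         513.91270097 196.16507974]
 [  0.           0.           1.        ]] [[-0.20408729  0.9789443  -0.00405436]
 [ 0.73557492  0.15061494 -0.66048821]
 [-0.64597052 -0.13777953 -0.75082547]] [ 0.09758055 -0.30773474  1.60509095]
top [[372.75603905   0.         320.11410475]
 [  0.         372.75603905 204.14761688]
 [  0.           0.           1.        ]] [[ 0.0228191  -0.99973117  0.00410701]
 [-0.99504031 -0.0231095  -0.09675092]
 [ 0.09681982 -0.00187887 -0.99530015]] [-0.00150984  0.50836222  0.90839767]
wrist [[311.92330851   0.         324.4238924 ]
 [  0.         311.92330851 198.1263149 ]
 [  0.           0.           1.        ]] [[ 0.34378858 -0.93904442 -0.00223413]
 [-0.89450656 -0.32820523  0.30354464]
 [-0.28577515 -0.10235674 -0.9528146 ]] [-0.62449339 -0.03921764  0.38095383]
```

View pics/top0.png

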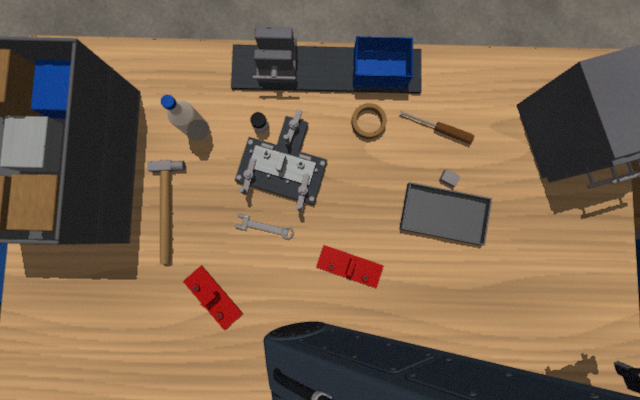

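View pics/scene0.png

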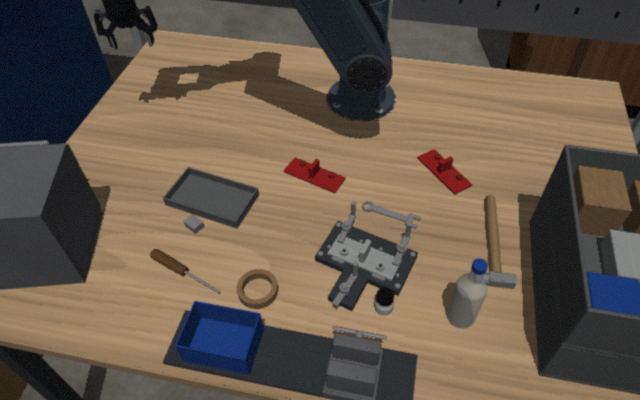

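View pics/wrist0.png

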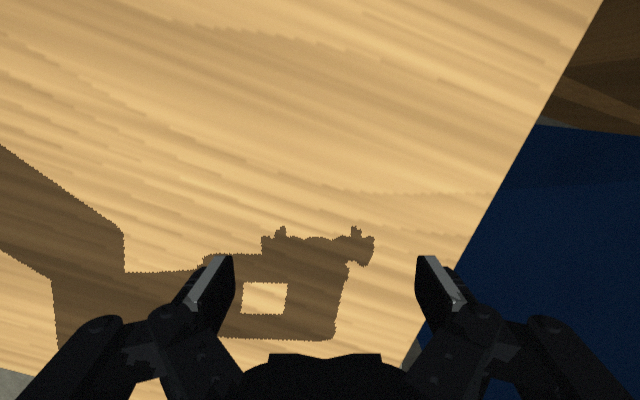

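The top view shows these candidates:
- **Bracket:** the aluminium one is in the fixture at about (283,165). The red look-alikes are at (350,267) and (213,297).
- **Dogs:** left is at about (249,178), right at about (303,192), and the idle spare at (293,127) on the tongue.
- **Tray:** the grey one is at (446,214). The blue box at (384,62) is not the tray.

I choose the grey bracket and the two near-edge dogs, and will check that in a close crop.

Run:
```python
import cv2
a=cv2.imread("pics/top0.png")[105:215,225:340];b=cv2.imread("pics/scene0.png")[190:315,305:430]
cv2.imwrite("pics/c1.png",cv2.resize(a,None,fx=5,fy=5,interpolation=cv2.INTER_CUBIC))
cv2.imwrite("pics/c2.png",cv2.resize(b,None,fx=4.6,fy=4.6,interpolation=cv2.INTER_CUBIC))
```

```text
(no output)
```

View pics/c1.png

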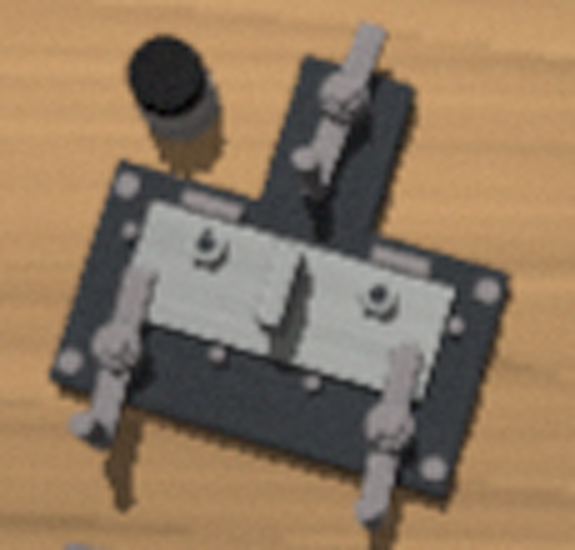

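View pics/c2.png

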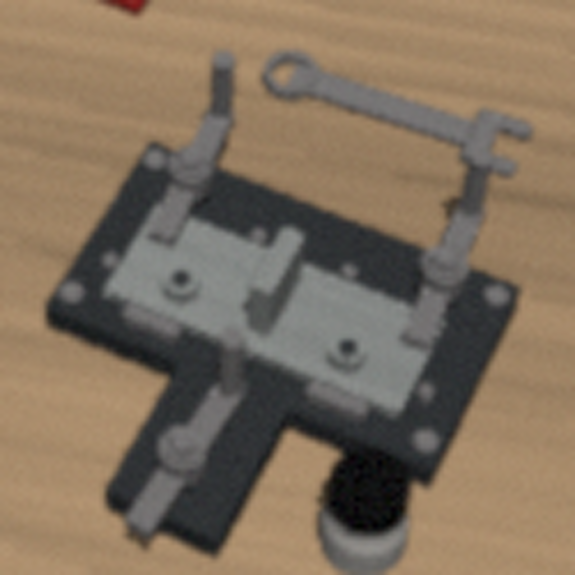

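The crops confirm it. The grey bracket with its lug and two bosses sits under two near-edge dogs whose toes point at it. The left post top is at c1 (85,425) and the right at c1 (370,513). Next I'll measure the fixture, posts and tray.

```bash
cat > h.py <<'E'
import numpy as np
from scipy.spatial.transform import Rotation as Ro
def ray(p,uv,z):
    d=np.linalg.inv(p["camera_matrix"])@np.array([uv[0],uv[1],1.]);R=p["R"];c=-R.T@p["t"];d=R.T@d
    return c+d*(z-c[2])/d[2]
def proj(p,X):
    X=np.atleast_2d(X);c=X@p["R"].T+p["t"];c=c@p["camera_matrix"].T;return c[:,:2]/c[:,2:]
def tri(pa,ua,pb,ub):
    Pa=pa["camera_matrix"]@np.c_[pa["R"],pa["t"]];Pb=pb["camera_matrix"]@np.c_[pb["R"],pb["t"]]
    import cv2
    X=cv2.triangulatePoints(Pa,Pb,np.array(ua,float).reshape(2,1),np.array(ub,float).reshape(2,1));return (X[:3]/X[3]).ravel()
E
python3 - <<'E'
from h import *
from station import manip
import cv2
T=manip.snapshot("top");S=manip.snapshot("scene")
import pickle;pickle.dump((T,S),open("cam.pkl","wb"))
c1=lambda x,y:((x-2)/5+225,(y-2)/5+105)
c2=lambda x,y:((x-2)/4.6+305,(y-2)/4.6+190)
bt={"fl":(128,183),"nl":(70,360),"nr":(433,468),"fr":(487,290)}
bs={"fl":(426,440),"nl":(497,295),"nr":(153,157),"fr":(71,292)}
for k in bt: print(k,ray(T,c1(*bt[k]),.022).round(4),ray(S,c2(*bs[k]),.022).round(4),tri(T,c1(*bt[k]),S,c2(*bs[k])).round(4))
for n,a,b in (("postL",(83,425),(485,120)),("postR",(370,513),(223,60))):
    print(n,ray(T,c1(*a),.08).round(4),ray(S,c2(*b),.08).round(4),tri(T,c1(*a),S,c2(*b)).round(4))
print("lug top far",ray(T,c1(298,255),.066).round(4),"near",ray(T,c1(268,322),.066).round(4))
# tray
for n,q in (("T",T),("S",S)):
    im=q["pixels"];hsv=cv2.cvtColor(im,cv2.COLOR_RGB2HSV)
    m=((hsv[...,1]<60)&(hsv[...,2]<150)).astype(np.uint8)
    box=(380,170,510,260) if n=="T" else (155,160,270,235)
    mm=np.zeros_like(m);mm[box[1]:box[3],box[0]:box[2]]=m[box[1]:box[3],box[0]:box[2]]
    cs,_=cv2.findContours(mm,cv2.RETR_EXTERNAL,cv2.CHAIN_APPROX_NONE);c=max(cs,key=cv2.contourArea)
    ap=cv2.approxPolyDP(c,5,True)[:,0];print(n,ap.tolist())
    W=np.array([ray(q,u,.028)[:2] for u in ap]);print(W.round(4).tolist(), cv2.minAreaRect((np.array([ray(q,u,.028)[:2] for u in c[:,0]])*1000).astype(np.float32)))
E
```

```text
fl [0.6656 0.1921 0.022 ] [0.6655 0.1923 0.022 ] [0.6656 0.1922 0.0221]
nl [0.5736 0.2176 0.022 ] [0.5744 0.2172 0.022 ] [0.5738 0.2174 0.0213]
nr [0.523  0.0329 0.022 ] [0.5226 0.0309 0.022 ] [0.5231 0.0317 0.0229]
fr [0.6145 0.0078 0.022 ] [0.6157 0.0072 0.022 ] [0.6149 0.0073 0.0209]
postL [0.533  0.1973 0.08  ] [0.5109 0.1981 0.08  ] [0.5296 0.1958 0.1017]
postR [0.4945 0.0607 0.08  ] [0.4982 0.0622 0.08  ] [0.4948 0.0615 0.0759]
lug top far [0.6203 0.0999 0.066 ] near [0.5871 0.1133 0.066 ]
T [[407, 185], [400, 228], [484, 244], [490, 198]]
[[0.5613, -0.2066], [0.4531, -0.1893], [0.4184, -0.3972], [0.5333, -0.4145]] ((492.9277038574219, -302.5552062988281), (213.59095764160156, 120.7540054321289), 79.98702239990234)
S [[163, 197], [192, 213], [184, 222], [196, 232], [203, 225], [195, 214], [237, 227], [258, 193], [188, 167]]
[[0.5318, -0.4173], [0.5664, -0.3257], [0.597, -0.3341], [0.6198, -0.2943], [0.5964, -0.2856], [0.568, -0.3173], [0.5858, -0.2034], [0.4707, -0.186], [0.419, -0.3959]] ((526.7669677734375, -304.55426025390625), (221.00929260253906, 183.21607971191406), 79.99102020263672)
```

```bash
cat >> h.py <<'E'
O=np.array([.6058,.1094]);YAW=-.268
def F(x,y,z=0):
    c,s=np.cos(YAW),np.sin(YAW);return np.array([O[0]+c*x-s*y,O[1]+s*x+c*y,z])
def plan(s,target,yaw_y=None):
    """shift in tool axes (cm) to put TCP at target; twist so tool y lies along world angle yaw_y (mod pi)"""
    R=Ro.from_quat(s["tool_rot"]).as_matrix()
    sh=R.T@(np.array(target)-s["tcp_pos"])*100
    a=np.arctan2(R[1,1],R[0,1]);tw=None
    if yaw_y is not None:
        tw=-(yaw_y-a);tw=(tw+np.pi/2)%np.pi-np.pi/2
    print("lin cm",sh.round(2),"twist",tw,"tool y ang",round(a,3),"tool x",R[:,0].round(3))
E
python3 - <<'E'
from h import *
from station import manip
import pickle;T,S=pickle.load(open("cam.pkl","rb"))
s=manip.sense();print(Ro.from_quat(s["tool_rot"]).as_matrix().round(3))
print(F(-.093,.07),F(-.093,-.07),F(-.048,.07),F(-.048,-.07))
print("bottle cap",ray(T,(168,102),.2),"base",ray(T,(197,127),0.0))
plan(s,F(-.06,0,.25),YAW+np.pi/2)
E
```

```text
[[-0.     0.344 -0.939]
 [ 0.001 -0.939 -0.344]
 [-1.    -0.001 -0.   ]]
[0.53465611 0.20152788 0.        ] [0.49758364 0.06652554 0.        ] [0.57804972 0.18961173 0.        ] [0.54097725 0.05460939 0.        ]
bottle cap [0.69751472 0.33208797 0.2       ] base [0.70609919 0.33708975 0.        ]
lin cm [ -4.69 -55.41 -55.75] twist 0.6188181183640253 tool y ang -1.22 tool x [-0.     0.001 -1.   ]
```

```bash
python3 -m jog '{"linear":[[-4.7,-7,-7],[-4.7,-10,-10],[-4.7,-13,-13],[-4.7,-16,-16],[-4.7,-19,-19],[-4.7,-22,-22],[-4.7,-25,-25],[-4.7,-28,-28],[-4.7,-31,-31],[-4.7,-34,-34],[-4.7,-37,-37],[-4.7,-40,-40],[-4.7,-43,-43],[-4.7,-46,-46],[-4.7,-49,-49],[-4.7,-52,-52],[-4.7,-55.4,-55.8],[-4.7,-55.4,-55.8],[-4.7,-55.4,-55.8],[-4.7,-55.4,-55.8]],"twist":[-0.12,-0.24,-0.36,-0.48,-0.6,-0.72,-0.84,-0.96,-1.08,-1.2,-1.32,-1.44,-1.56,-1.68,-1.8,-1.92,-2.04,-2.16,-2.28,-2.4],"claw":[1,1,1,1,1,1,1,1,1,1,1,1,1,1,1,1,1,1,1,1]}' 20
python3 - <<'E'
from h import *
from station import manip
import cv2
s=manip.sense();print(s["t"],s["tcp_pos"],s["q"].round(3),s["force"])
plan(s,F(-.06,0,.25))
E
```

```text
t: 1.92
tcp_pos: [0.5513, 0.1315, 0.25]
tool_rot: [0.135, 0.693, -0.132, 0.696]
force: [0.5, -0.2, 0.3]
finger_gap: 0.995
1.9167 [0.55134058 0.13151818 0.25001947] [ 0.035  0.394  1.528  0.004  1.215 -1.158] [ 0.53694362 -0.24529182  0.34339108]
lin cm [-0.   -0.7  -0.09] twist None tool y ang 1.192 tool x [ 0.004  0.003 -1.   ]
```

View wrist.

```bash
python3 -m jog '{"linear":[[0,0.7,0],[0,0.7,0]],"twist":[-0.1,-0.11],"claw":[-0.2,-0.5]}'
python3 - <<'E'
from h import *
from station import manip
import cv2,pickle
s=manip.sense();print(s["t"],s["tcp_pos"],s["q"].round(3),s["force"],s["finger_gap"]);plan(s,F(-.06,0,.25),1.303)
p=manip.snapshot("wrist");cv2.imwrite("pics/w1.png",p["pixels"][:,:,::-1]);pickle.dump(p,open("w1.pkl","wb"))
E
```

```text
t: 2.08
tcp_pos: [0.5514, 0.1333, 0.2496]
tool_rot: [0.097, 0.7, -0.097, 0.7]
force: [-0.3, -0.5, 0.2]
finger_gap: 0.754
2.0833 [0.55137416 0.13332255 0.24958645] [ 0.04   0.397  1.524  0.     1.22  -1.255] [-0.2630553  -0.49590471  0.24785521] 0.753730878636012
lin cm [-0.04 -0.87 -0.11] twist -0.00844506612251128 tool y ang 1.295 tool x [-0.  0. -1.]
```

View pics/w1.png

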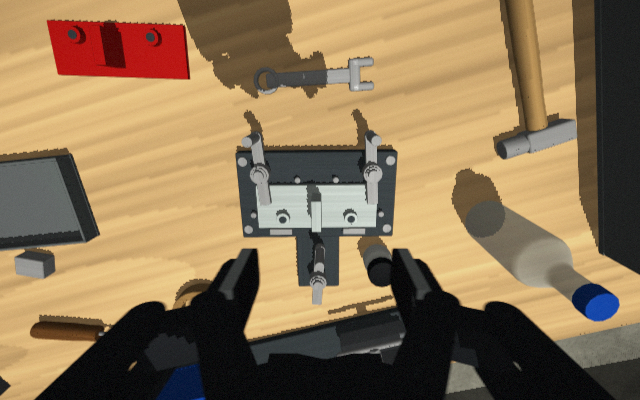

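The wrist view faces back towards the robot. The nest is central at (317,195), the right post top is near (252,142) and the left post top near (373,140). I'll crop this to refine the positions.

Run:
```python
import cv2
a=cv2.imread("pics/w1.png")[125:245,230:405]
cv2.imwrite("pics/c3.png",cv2.resize(a,None,fx=4.5,fy=4.5,interpolation=cv2.INTER_CUBIC))
```

```text
(no output)
```

View pics/c3.png

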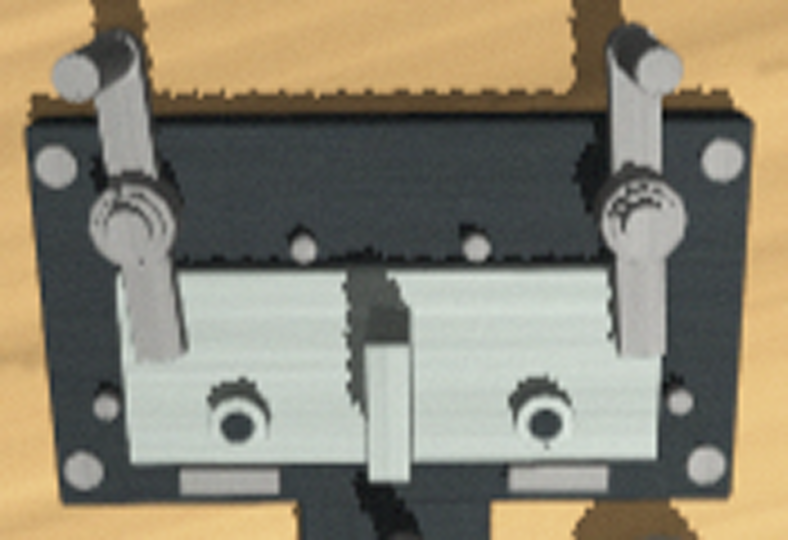

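Run:
```python
from h import *
import pickle
p=pickle.load(open("w1.pkl","rb"))
c=lambda x,y:((x-2)/4.5+230,(y-2)/4.5+125)
B={k:ray(p,c(*v),.022)[:2] for k,v in dict(nr=(55,166),nl=(722,160),fr=(84,469),fl=(706,465)).items()}
m=sum(B.values())/4; dx=B["fl"]-B["nl"]+B["fr"]-B["nr"]; dy=B["fl"]-B["fr"]+B["nl"]-B["nr"]
y1=np.arctan2(dx[1],dx[0]);y2=np.arctan2(-dy[0],dy[1]);print(m,y1,y2,np.linalg.norm(dx)/2,np.linalg.norm(dy)/2)
y=(y1+2*y2)/3;print("origin",m+.012*np.array([np.cos(y),np.sin(y)]))
print("postR",ray(p,c(76,76),.08),"postL",ray(p,c(659,69),.08))
print("hubR",ray(p,c(130,222),.045),"hubL",ray(p,c(645,215),.045), F(-.048,-.07),F(-.048,.07))
print("lug",ray(p,c(388,413),.066),"boss", (ray(p,c(238,424),.038)+ray(p,c(544,424),.038))/2,F(.014,0))
```

```text
[0.59343378 0.11041967] -0.2630573298182667 -0.2682342719374524 0.09460253254127833 0.19158409696673265
origin [0.60501013 0.10725929]
postR [0.49664975 0.06079721 0.08      ] postL [0.53333255 0.19636088 0.08      ]
hubR [0.54007886 0.05175446 0.045     ] hubL [0.57669618 0.18813071 0.045     ] [0.54097725 0.05460939 0.        ] [0.57804972 0.18961173 0.        ]
lug [0.60557352 0.10690239 0.066     ] boss [0.61923166 0.10307023 0.038     ] [0.61930023 0.10569275 0.        ]
```

```bash
sed -i 's/^O=.*/O=np.array([.605,.1075]);YAW=-.267/' h.py
python3 - <<'E'
from h import *
from station import manip
s=manip.sense();plan(s,(.4955,.0607,.05),1.393);plan(s,(.4955,.0607,.10),1.393)
E
```

```text
lin cm [19.97 -8.41 -3.34] twist -0.10233146406908111 tool y ang 1.291 tool x [-0. -0. -1.]
lin cm [14.97 -8.41 -3.35] twist -0.10233146406908111 tool y ang 1.291 tool x [-0. -0. -1.]
```

```bash
python3 -m jog '{"linear":[[2,-3,-1],[4,-6,-2],[7,-8.4,-3.3],[10,-8.4,-3.3],[13,-8.4,-3.3],[14,-8.4,-3.3],[14,-8.4,-3.3],[14,-8.4,-3.3]],"twist":[-0.05,-0.1,-0.1,-0.1,-0.1,-0.1,-0.1,-0.1],"claw":[-0.4,-0.4,-0.4,-0.4,-0.4,-0.4,-0.4,-0.4]}'
python3 - <<'E'
from h import *
from station import manip
import cv2,pickle
s=manip.sense();print(s["t"],s["tcp_pos"],s["force"],s["finger_gap"]);plan(s,(.4955,.0607,.05),1.393)
p=manip.snapshot("wrist");cv2.imwrite("pics/w2.png",p["pixels"][:,:,::-1]);pickle.dump(p,open("w2.pkl","wb"))
E
```

```text
t: 2.8
tcp_pos: [0.4958, 0.0593, 0.1098]
tool_rot: [0.065, 0.705, -0.065, 0.704]
force: [0.2, 0.1, 0.6]
finger_gap: 0.306
2.8 [0.49579273 0.05930714 0.10976207] [0.19455844 0.11467066 0.64624438] 0.3060276758914192
lin cm [ 5.98  0.13 -0.05] twist -0.005739464964041208 tool y ang 1.387 tool x [-0.001  0.    -1.   ]
```

View pics/w2.png

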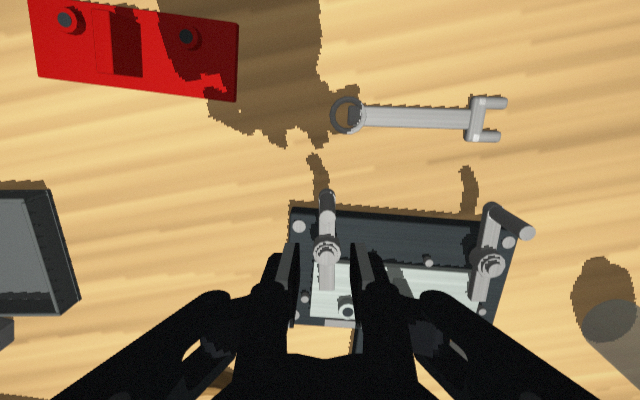

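The right post top is at (327,196), roughly mid-way between the fingers. I'll check this position before descending.

```bash
python3 - <<'E'
from h import *
import pickle
p=pickle.load(open("w2.pkl","rb"))
print(ray(p,(327,196),.08),ray(p,(528,233),.08), ray(p,(327,248),.045),ray(p,(491,263),.045))
print(proj(p,[(.4955,.0607,.08),(.4958,.0593,.1098)]))
E
python3 -c "
import cv2
a=cv2.imread('pics/w2.png')[170:300,240:400]
cv2.imwrite('pics/c4.png',cv2.resize(a,None,fx=4.5,fy=4.5,interpolation=cv2.INTER_CUBIC))"
```

```text
[0.48191667 0.0633593  0.08      ] [0.53438623 0.19718127 0.08      ] [0.53745962 0.05348079 0.045     ] [0.57677995 0.18814168 0.045     ]
[[326.75006451 215.19027915]
 [324.89260492 233.70564987]]
```

View pics/c4.png

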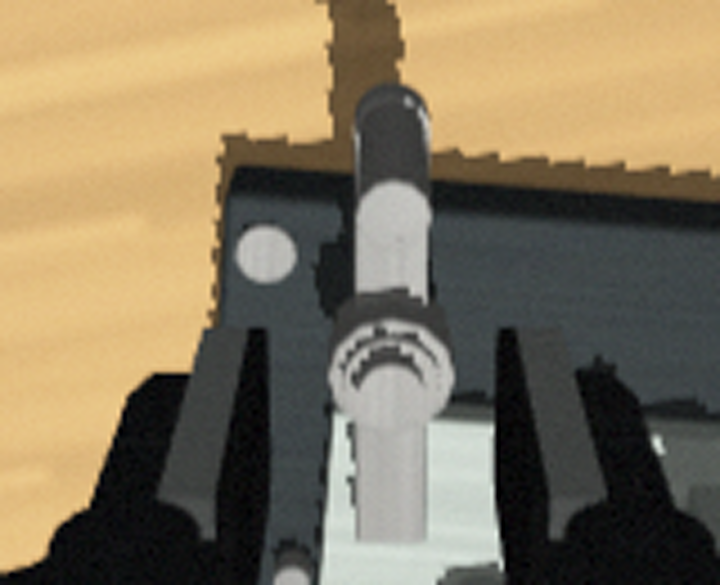

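```bash
python3 -m jog '{"linear":[[1.5,0.1,0],[3,0.1,0],[4.5,0.1,0],[5.5,0.1,0],[5.8,0.1,0],[5.8,0.1,0],[5.8,0.1,0],[5.8,0.1,0]],"twist":[0,0,0,0,0,0,0,0],"claw":[-0.4,-0.4,-0.4,-0.4,-0.4,-0.58,-0.58,-0.58]}'
python3 - <<'E'
from h import *
from station import manip
import cv2,pickle
s=manip.sense();print(s["t"],s["tcp_pos"],s["force"],s["ft_torque"],s["finger_gap"]);plan(s,(.4955,.0607,.05),1.393)
p=manip.snapshot("wrist");cv2.imwrite("pics/w3.png",cv2.resize(p["pixels"][160:320,220:420,::-1],None,fx=3.5,fy=3.5))
E
```

```text
t: 3.52
tcp_pos: [0.4971, 0.0609, 0.0528]
tool_rot: [0.064, 0.704, -0.064, 0.705]
force: [0.1, 0.3, -0.2]
finger_gap: 0.215
3.5167 [0.49714572 0.06092985 0.05279483] [ 0.09372555  0.29627311 -0.23527789] [-0.00191833  0.00655805 -0.01445798] 0.21452836738613318
lin cm [ 0.28 -0.05 -0.16] twist -0.0030817418357691473 tool y ang 1.39 tool x [ 0.002 -0.    -1.   ]
```

View pics/w3.png

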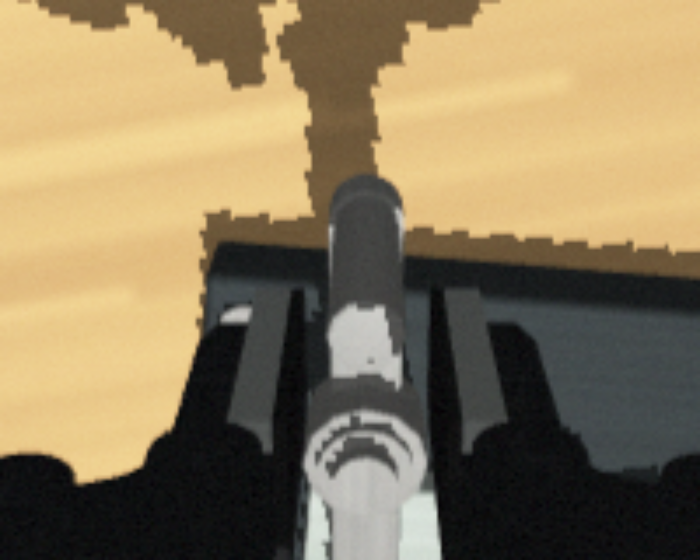

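The post is between the pads at (365,340) in this crop, with about 3 mm clearance each side. First I'll try the right dog gently towards tool +y (clockwise).

```bash
python3 -m jog '{"linear":[[0,0.15,0],[0,0.25,0],[0,0.3,0],[0,0.35,0],[0,0.4,0],[0,0.4,0],[0,0.4,0]],"twist":[0,0,0,0,0,0,0],"claw":[-0.58,-0.58,-0.58,-0.58,-0.58,-0.58,-0.58]}'
python3 -m jog '{"linear":[[0,0.05,0],[0,0.05,0]],"twist":[0,0],"claw":[-0.58,-0.58]}'
python3 -m jog '{"linear":[[0,0.05,0],[0,0.05,0]],"twist":[0,0],"claw":[-0.58,-0.58]}'
```

```text
t: 4.15
tcp_pos: [0.497, 0.065, 0.0519]
tool_rot: [0.064, 0.704, -0.064, 0.704]
force: [-0.8, -0.3, -0.1]
finger_gap: 0.209
t: 4.32
tcp_pos: [0.4971, 0.0655, 0.0519]
tool_rot: [0.064, 0.704, -0.064, 0.704]
force: [-0.2, -0.3, -0.8]
finger_gap: 0.211
t: 4.48
tcp_pos: [0.4972, 0.0659, 0.0519]
tool_rot: [0.064, 0.704, -0.064, 0.704]
force: [-0.4, 0.2, -0.3]
finger_gap: 0.213
```

Run:
```python
from station import manip
import cv2
p=manip.snapshot("wrist");cv2.imwrite("pics/w4.png",cv2.resize(p["pixels"][160:320,220:420,::-1],None,fx=3.5,fy=3.5))
```

```text
(no output)
```

View pics/w4.png

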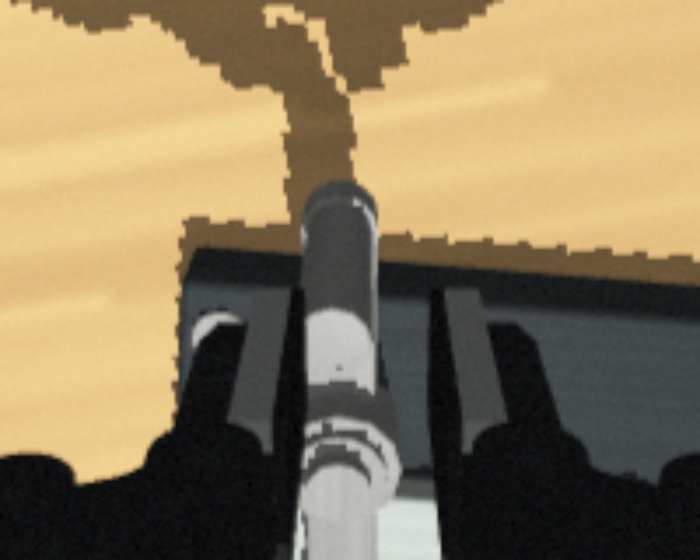

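The post is now just touching the left pad at (303,340). I'll continue in half-millimetre steps.

```bash
for i in 1; do python3 -m jog '{"linear":[[0,0.05,0],[0,0.05,0]],"twist":[0,0],"claw":[-0.58,-0.58]}'
python3 -m jog '{"linear":[[0,0.05,0],[0,0.05,0]],"twist":[0,0],"claw":[-0.58,-0.58]}'
python3 -m jog '{"linear":[[0,0.05,0],[0,0.05,0]],"twist":[0,0],"claw":[-0.58,-0.58]}'; done
```

```text
t: 4.7
tcp_pos: [0.4973, 0.0665, 0.0519]
tool_rot: [0.064, 0.704, -0.064, 0.704]
force: [-0.2, -0.4, 0.1]
finger_gap: 0.211
t: 4.87
tcp_pos: [0.4974, 0.067, 0.0519]
tool_rot: [0.064, 0.704, -0.064, 0.704]
force: [0.3, 0.1, -0.0]
finger_gap: 0.211
t: 5.03
tcp_pos: [0.4975, 0.0675, 0.0519]
tool_rot: [0.064, 0.704, -0.064, 0.704]
force: [-0.2, 0.1, 0.4]
finger_gap: 0.212
```

```bash
python3 -m jog '{"linear":[[0,0.05,0],[0,0.05,0]],"twist":[0,0],"claw":[-0.58,-0.58]}'
python3 -m jog '{"linear":[[0,0.05,0],[0,0.05,0]],"twist":[0,0],"claw":[-0.58,-0.58]}'
python3 - <<'E'
from station import manip
import cv2
p=manip.snapshot("wrist");cv2.imwrite("pics/w5.png",cv2.resize(p["pixels"][160:320,220:420,::-1],None,fx=3.5,fy=3.5));print(manip.sense()["force"])
E
```

```text
t: 5.2
tcp_pos: [0.4976, 0.068, 0.0519]
tool_rot: [0.064, 0.704, -0.064, 0.704]
force: [-0.5, 0.7, 0.5]
finger_gap: 0.211
t: 5.37
tcp_pos: [0.4977, 0.0684, 0.0519]
tool_rot: [0.064, 0.704, -0.064, 0.704]
force: [-0.8, -0.6, -0.0]
finger_gap: 0.207
[ 1.51353321 -0.12473831  0.8144972 ]
```

View pics/w5.png

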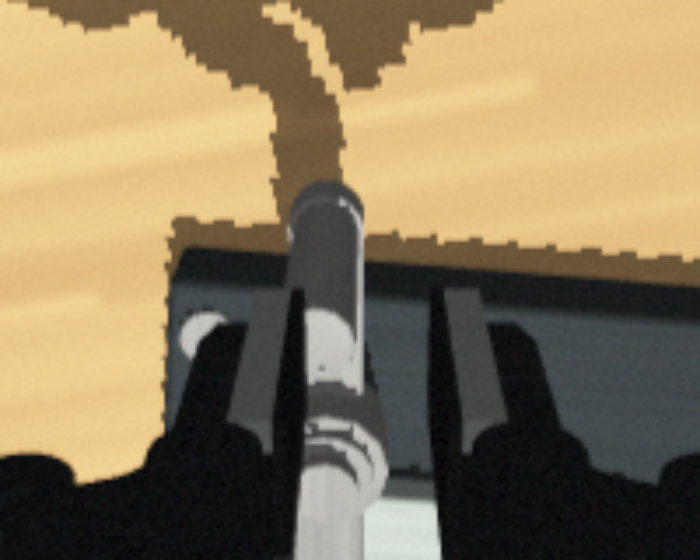

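Run:
```python
from h import *
from station import manip
s=manip.sense();p=manip.snapshot("wrist");R=Ro.from_quat(s["tool_rot"]).as_matrix()
t=s["tcp_pos"];print("cam",-p["R"].T@p["t"],t)
f=lambda a:np.round(((proj(p,a)[0])-[220,160])*3.5)
for x in (0,-.019,-.028):
  for y in (-.011,.011):
    print(x,y,[f(t+R@np.array([x,y,z])) for z in (-.011,0,.011)])
print("posttop",f(np.array([.4955,.0607,.08])),f(np.array([.4955,.0607,.038])))
```

```text
cam [0.42190517 0.08192661 0.22334958] [0.49765365 0.06840566 0.05191006]
0 -0.011 [array([302., 198.]), array([303., 258.]), array([304., 316.])]
0 0.011 [array([433., 198.]), array([431., 258.]), array([430., 316.])]
-0.019 -0.011 [array([295., 243.]), array([296., 309.]), array([297., 372.])]
-0.019 0.011 [array([440., 243.]), array([439., 309.]), array([437., 372.])]
-0.028 -0.011 [array([291., 268.]), array([292., 337.]), array([294., 403.])]
-0.028 0.011 [array([444., 268.]), array([442., 337.]), array([441., 403.])]
posttop [313. 333.] [323. 223.]
```

```bash
python3 - <<'E'
from h import *
import pickle
p=pickle.load(open("w1.pkl","rb"))
# w1 state: tcp .5514 .1333 .2496 gap .754 (64mm)
R=Ro.from_quat([.097,.7,-.097,.7]).as_matrix();t=np.array([.5514,.1333,.2496])
for x in (0,-.008,-.019,-.035,-.05):
  print(x,[proj(p,t+R@np.array([x,y,z]))[0].round() for y in (-.032,.032) for z in (-.011,0,.011)])
E
python3 -c "
import cv2
a=cv2.imread('pics/w1.png')[220:360,180:460]
cv2.imwrite('pics/c5.png',cv2.resize(a,None,fx=2.8,fy=2.8,interpolation=cv2.INTER_CUBIC))"
```

```text
0 [array([270., 217.]), array([271., 234.]), array([272., 250.]), array([379., 217.]), array([378., 234.]), array([377., 250.])]
-0.008 [array([268., 222.]), array([269., 240.]), array([270., 257.]), array([382., 222.]), array([381., 239.]), array([380., 257.])]
-0.019 [array([264., 229.]), array([266., 248.]), array([267., 266.]), array([385., 229.]), array([384., 248.]), array([383., 266.])]
-0.035 [array([258., 243.]), array([260., 263.]), array([261., 283.]), array([391., 243.]), array([390., 263.]), array([389., 282.])]
-0.05 [array([251., 258.]), array([253., 280.]), array([255., 301.]), array([398., 258.]), array([397., 280.]), array([395., 301.])]
```

View pics/c5.png

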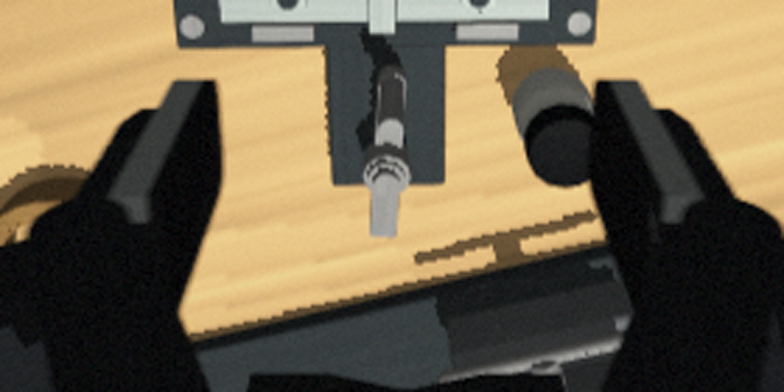

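The pictures suggest the fingertips may be higher than the post top: the finger occludes the post and there is no force. I'll check from the scene camera.

Run:
```python
from h import *
from station import manip
import cv2
s=manip.sense();t=s["tcp_pos"];print(s["force"],t)
for n,bx in (("scene",(300,120,440,320)),("top",(220,90,360,230))):
    p=manip.snapshot(n);im=p["pixels"][bx[1]:bx[3],bx[0]:bx[2],::-1]
    cv2.imwrite(f"pics/{n}6.png",cv2.resize(im,None,fx=4,fy=4,interpolation=cv2.INTER_CUBIC) if n=="top" else cv2.resize(im,None,fx=3,fy=3,interpolation=cv2.INTER_CUBIC))
    k=4 if n=="top" else 3
    for dz in (0,.02,.035,.07): print(n,dz,((proj(p,t+[0,0,dz])[0]-bx[:2])*k).round())
    print("post",((proj(p,[.4955,.0607,.08])[0]-bx[:2])*k).round())
```

```text
[ 0.37293256 -0.03434441  0.68549547] [0.4976379  0.06838908 0.05191811]
scene 0 [166. 271.]
scene 0.02 [167. 255.]
scene 0.035 [167. 243.]
scene 0.07 [169. 213.]
post [158. 245.]
top 0 [304. 467.]
top 0.02 [302. 464.]
top 0.035 [301. 462.]
top 0.07 [297. 456.]
post [314. 467.]
```

View pics/scene6.png

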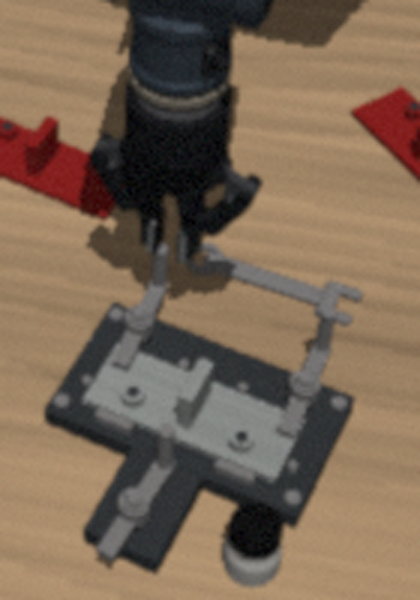

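View pics/top6.png

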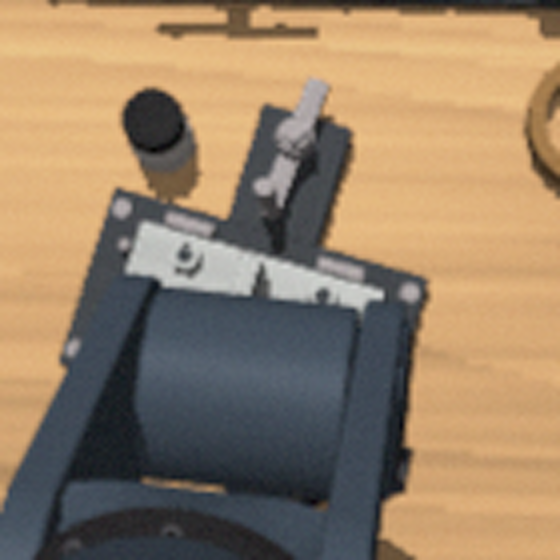

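Run:
```python
from h import *
from station import manip
import cv2
s=manip.sense();t=s["tcp_pos"];R=Ro.from_quat(s["tool_rot"]).as_matrix()
p=manip.snapshot("scene");bx=(335,180,385,230);k=12
im=cv2.resize(p["pixels"][bx[1]:bx[3],bx[0]:bx[2],::-1],None,fx=k,fy=k,interpolation=cv2.INTER_CUBIC)
def dot(X,c):
    u=((proj(p,X)[0]-bx[:2]+.5)*k).astype(int);cv2.circle(im,tuple(int(i) for i in u),4,c,-1)
for x,c in ((0,(0,0,255)),(-.019,(0,255,0)),(-.036,(255,0,0))):
  for y in (-.009,.009):
    for z in (-.011,.011): dot(t+R@np.array([x,y,z]),c)
dot(np.array([.4955,.0607,.08]),(0,255,255));dot(np.array([.4955,.0607,.038]),(0,255,255))
cv2.imwrite("pics/s7.png",im)
```

```text
(no output)
```

View pics/s7.png

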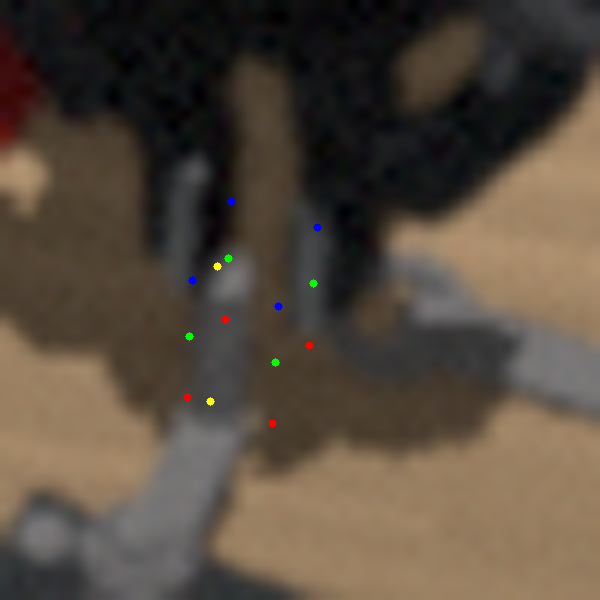

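Both views agree, taking the pads as ±11 mm wide: the visible pad ends sit about 30 mm above the reported TCP. That puts them just above the post top at z 0.08, so nothing was touched. I'll re-centre on the post and lower in checked steps. The fingers straddle the 14 mm arm outside the base, so lowering is safe.

```bash
python3 -m jog '{"linear":[[0,-0.3,0],[0,-0.6,0],[0,-0.72,0],[0,-0.72,0],[0.3,-0.72,0],[0.6,-0.72,0],[0.8,-0.72,0],[0.8,-0.72,0]],"twist":[0,0,0,0,0,0,0,0],"claw":[-0.58,-0.58,-0.58,-0.58,-0.58,-0.58,-0.58,-0.58]}'
python3 -m jog '{"linear":[[0.3,0,0],[0.6,0,0],[0.8,0,0],[0.8,0,0]],"twist":[0,0,0,0],"claw":[-0.58,-0.58,-0.58,-0.58]}'
python3 - <<'E'
from station import manip
import cv2
p=manip.snapshot("wrist");cv2.imwrite("pics/w8.png",cv2.resize(p["pixels"][160:320,220:420,::-1],None,fx=3.5,fy=3.5));print(manip.sense()["force"])
p=manip.snapshot("scene");cv2.imwrite("pics/s8.png",cv2.resize(p["pixels"][180:230,335:385,::-1],None,fx=9,fy=9,interpolation=cv2.INTER_CUBIC))
E
```

```text
t: 6.28
tcp_pos: [0.496, 0.0614, 0.0433]
tool_rot: [0.064, 0.705, -0.064, 0.704]
force: [-0.6, -0.2, 1.0]
finger_gap: 0.215
t: 6.62
tcp_pos: [0.496, 0.0614, 0.0354]
tool_rot: [0.064, 0.705, -0.064, 0.704]
force: [0.2, -0.3, 0.2]
finger_gap: 0.212
[ 0.3203092   0.33823334 -0.08175808]
```

View pics/w8.png

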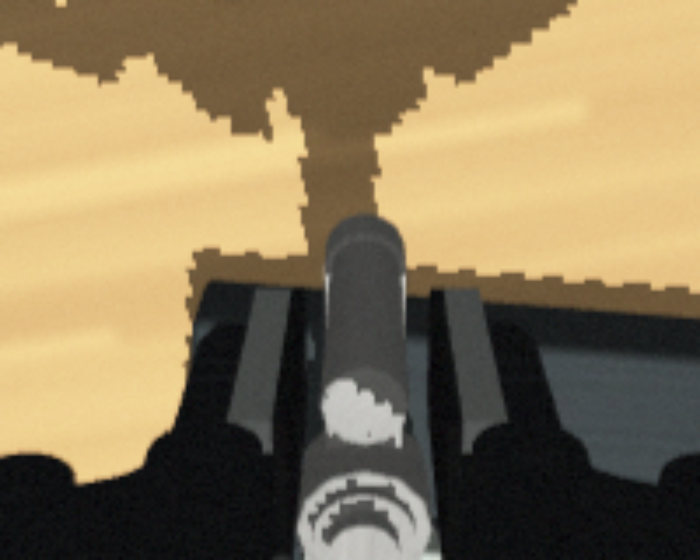

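View pics/s8.png

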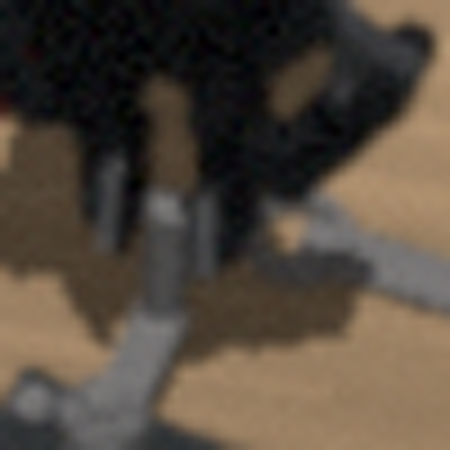

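Now the pads straddle the upper part of the post, with both strips beside it in the scene view. I'll go 4 mm lower and try clockwise in small steps.

```bash
python3 -m jog '{"linear":[[0.2,0,0],[0.4,0,0],[0.4,0.2,0],[0.4,0.35,0],[0.4,0.35,0],[0.4,0.35,0]],"twist":[0,0,0,0,0,0],"claw":[-0.58,-0.58,-0.58,-0.58,-0.58,-0.58]}'
python3 -m jog '{"linear":[[0,0.05,0],[0,0.05,0]],"twist":[0,0],"claw":[-0.58,-0.58]}'
python3 -m jog '{"linear":[[0,0.05,0],[0,0.05,0]],"twist":[0,0],"claw":[-0.58,-0.58]}'
python3 -m jog '{"linear":[[0,0.05,0],[0,0.05,0]],"twist":[0,0],"claw":[-0.58,-0.58]}'
```

```text
t: 7.22
tcp_pos: [0.4968, 0.0644, 0.0318]
tool_rot: [0.063, 0.704, -0.064, 0.704]
force: [-0.5, -3.3, -1.6]
finger_gap: 0.212
t: 7.38
tcp_pos: [0.4968, 0.0646, 0.0318]
tool_rot: [0.063, 0.704, -0.064, 0.704]
force: [-0.5, -5.3, -1.5]
finger_gap: 0.212
t: 7.55
tcp_pos: [0.4968, 0.0649, 0.0318]
tool_rot: [0.063, 0.705, -0.064, 0.704]
force: [-1.7, -6.7, -2.1]
finger_gap: 0.209
t: 7.72
tcp_pos: [0.4968, 0.0654, 0.0318]
tool_rot: [0.063, 0.705, -0.064, 0.704]
force: [-1.2, -5.7, -1.3]
finger_gap: 0.209
```

```bash
python3 -m jog '{"linear":[[0,0.05,0],[0,0.1,0],[0,0.1,0]],"twist":[0,0,0],"claw":[-0.58,-0.58,-0.58]}'
python3 -m jog '{"linear":[[0,0.05,0],[0,0.1,0],[0,0.1,0]],"twist":[0,0,0],"claw":[-0.58,-0.58,-0.58]}'
```

```text
t: 7.97
tcp_pos: [0.4969, 0.0664, 0.0318]
tool_rot: [0.063, 0.705, -0.064, 0.704]
force: [-1.0, -7.0, -1.2]
finger_gap: 0.208
t: 8.22
tcp_pos: [0.497, 0.0674, 0.0318]
tool_rot: [0.063, 0.705, -0.064, 0.704]
force: [-1.9, -5.7, -0.9]
finger_gap: 0.211
```

Force is steady at about 6 N and the post follows, so the right dog loosens clockwise (left-hand). Next I'll compute the arc about its stud.

```bash
cat >> h.py <<'E'
def arc(s,stud,phis):
    R=Ro.from_quat(s["tool_rot"]).as_matrix();t=s["tcp_pos"]
    for f in phis:
        c,sn=np.cos(-f),np.sin(-f);d=t[:2]-stud[:2];n=np.array([c*d[0]-sn*d[1],sn*d[0]+c*d[1]])+stud[:2]
        print(round(f,2),(R.T@(np.array([n[0],n[1],t[2]])-t)*100).round(2))
E
python3 - <<'E'
from h import *
from station import manip
s=manip.sense();print(F(-.048,-.07));print(s["q"].round(2))
arc(s,F(-.048,-.07),np.arange(.08,1.5,.08))
E
```

```text
[0.54023207 0.0526446  0.        ]
[-0.09  0.65  1.87 -0.    0.62 -1.48]
0.08 [-0.    0.36  0.07]
0.16 [-0.    0.71  0.17]
0.24 [-0.    1.05  0.29]
0.32 [-0.    1.39  0.44]
0.4 [-0.    1.7   0.62]
0.48 [-0.    2.01  0.82]
0.56 [-0.    2.29  1.05]
0.64 [-0.    2.56  1.3 ]
0.72 [-0.01  2.81  1.57]
0.8 [-0.01  3.03  1.85]
0.88 [-0.01  3.23  2.16]
0.96 [-0.01  3.41  2.48]
1.04 [-0.01  3.56  2.81]
1.12 [-0.01  3.68  3.15]
1.2 [-0.01  3.78  3.51]
1.28 [-0.01  3.84  3.87]
1.36 [-0.01  3.88  4.23]
1.44 [-0.01  3.89  4.59]
```

```bash
python3 -m jog '{"linear":[[0,0.36,0.07],[0,0.71,0.17],[0,1.05,0.29],[0,1.39,0.44],[0,1.7,0.62],[0,2.01,0.82],[0,2.29,1.05],[0,2.56,1.3],[0,2.56,1.3]],"twist":[0.08,0.16,0.24,0.32,0.4,0.48,0.56,0.64,0.64],"claw":[-0.58,-0.58,-0.58,-0.58,-0.58,-0.58,-0.58,-0.58,-0.58]}'
python3 - <<'E'
from h import *
from station import manip
s=manip.sense();d=s["tcp_pos"][:2]-F(-.048,-.07)[:2];print(np.hypot(*d),s["force"])
arc(s,F(-.048,-.07),np.arange(.08,.9,.08))
E
```

```text
t: 8.97
tcp_pos: [0.514, 0.0905, 0.0323]
tool_rot: [0.282, 0.649, -0.283, 0.647]
force: [-2.8, -5.1, 4.4]
finger_gap: 0.21
0.04609234475463658 [-2.78012853 -5.08658994  4.41054285]
0.08 [-0.    0.36  0.07]
0.16 [-0.    0.72  0.16]
0.24 [-0.    1.07  0.29]
0.32 [-0.    1.4   0.44]
0.4 [-0.    1.73  0.61]
0.48 [-0.01  2.03  0.82]
0.56 [-0.01  2.32  1.04]
0.64 [-0.01  2.6   1.29]
0.72 [-0.01  2.85  1.56]
0.8 [-0.01  3.08  1.85]
0.88 [-0.01  3.28  2.16]
```

```bash
python3 -m jog '{"linear":[[0,0.36,0.07],[0,0.72,0.16],[0,1.07,0.29],[0,1.4,0.44],[0,1.73,0.61],[0,2.03,0.82],[0,2.32,1.04],[0,2.6,1.29],[0,2.85,1.56],[0,2.98,1.7],[0,2.98,1.7]],"twist":[0.08,0.16,0.24,0.32,0.4,0.48,0.56,0.64,0.72,0.76,0.76],"claw":[-0.58,-0.58,-0.58,-0.58,-0.58,-0.58,-0.58,-0.58,-0.58,-0.58,-0.58]}'
python3 - <<'E'
from h import *
from station import manip
import cv2
s=manip.sense();d=s["tcp_pos"][:2]-F(-.048,-.07)[:2];print(np.hypot(*d),np.arctan2(d[1],d[0]),s["force"])
for n,b in (("wrist",(160,360,200,440)),("scene",(150,300,310,440))):
    p=manip.snapshot(n);cv2.imwrite(f"pics/{n}9.png",cv2.resize(p["pixels"][b[0]:b[1],b[2]:b[3],::-1],None,fx=3,fy=3,interpolation=cv2.INTER_CUBIC))
E
```

```text
t: 9.88
tcp_pos: [0.5441, 0.0993, 0.0317]
tool_rot: [-0.501, -0.499, 0.505, -0.495]
force: [-5.7, -1.6, 3.8]
finger_gap: 0.208
0.04684452532699142 1.487228887916612 [-5.72687862 -1.61063119  3.80571876]
```

View pics/wrist9.png

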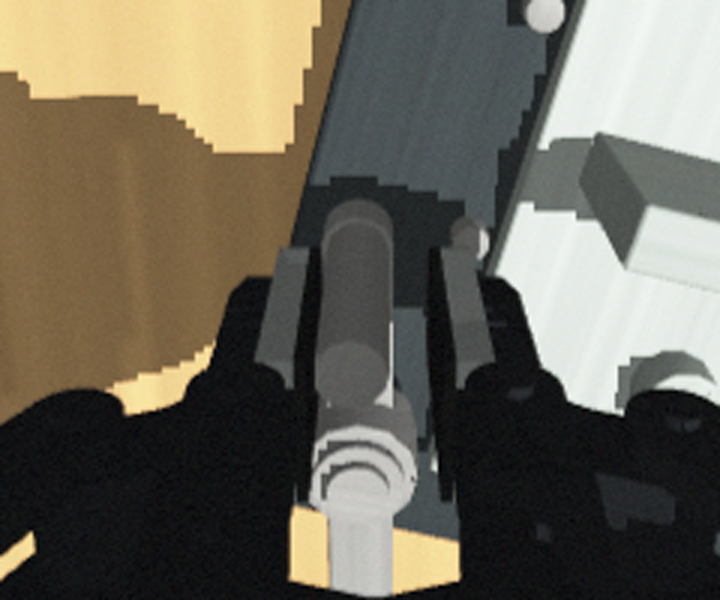

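View pics/scene9.png

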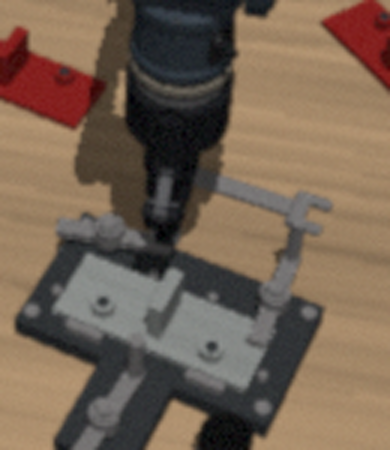

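The dog has turned about 1.39 rad. I'll push another 0.12 rad, watching the force.

```bash
python3 -m jog '{"linear":[[0,0.18,0.02],[0,0.36,0.06],[0,0.36,0.06]],"twist":[0.04,0.08,0.08],"claw":[-0.58,-0.58,-0.58]}'
python3 -m jog '{"linear":[[0,0.09,0.01],[0,0.18,0.02],[0,0.18,0.02]],"twist":[0.02,0.04,0.04],"claw":[-0.58,-0.58,-0.58]}'
python3 - <<'E'
from h import *
from station import manip
s=manip.sense();d=s["tcp_pos"][:2]-F(-.048,-.07)[:2];print(np.hypot(*d),2.872-np.arctan2(d[1],d[0]),s["force"])
E
```

```text
t: 10.23
tcp_pos: [0.5474, 0.0989, 0.0317]
tool_rot: [-0.52, -0.479, 0.525, -0.474]
force: [-5.9, -0.9, 5.0]
finger_gap: 0.211
t: 10.48
tcp_pos: [0.549, 0.0986, 0.0317]
tool_rot: [-0.529, -0.469, 0.534, -0.464]
force: [-6.9, -0.5, 5.4]
finger_gap: 0.21
0.046813548512658516 1.489465645635448 [-6.93101504 -0.45669328  5.37081915]
```

The right dog is loosened by about 1.49 rad with no end stop felt. I'll back off to centre, rise, and move to the left post.

```bash
python3 -m jog '{"linear":[[0,-0.2,0],[0,-0.45,0],[-2,-0.45,0],[-5,-0.45,0],[-8,-0.45,0],[-9,-0.45,0],[-9,-0.45,0]],"twist":[0,0,0,0,0,0,0],"claw":[-0.58,-0.58,-0.58,-0.58,-0.45,-0.4,-0.4]}'
python3 - <<'E'
from h import *
from station import manip
s=manip.sense();print(s["tcp_pos"],s["force"]);plan(s,(.5335,.1965,.112),1.367)
E
```

```text
t: 11.07
tcp_pos: [0.5523, 0.0989, 0.125]
tool_rot: [0.534, 0.465, -0.529, 0.468]
force: [0.1, 0.7, 0.0]
finger_gap: 0.298
[0.55228717 0.09887877 0.12497743] [0.05906233 0.68411988 0.03449367]
lin cm [ 1.29 -3.14 -9.43] twist -1.4970086580351236 tool y ang -0.13 tool x [ 0.008  0.    -1.   ]
```

```bash
python3 -m jog '{"linear":[[0,-1,-2],[0,-2,-4],[0,-3,-7],[0,-3.1,-9.4],[0,-3.1,-9.4],[0,-3.1,-9.4],[0,-3.1,-9.4],[0,-3.1,-9.4],[0,-3.1,-9.4],[0,-3.1,-9.4],[0,-3.1,-9.4],[0,-3.1,-9.4],[0,-3.1,-9.4],[0,-3.1,-9.4]],"twist":[-0.12,-0.24,-0.36,-0.48,-0.6,-0.72,-0.84,-0.96,-1.08,-1.2,-1.32,-1.44,-1.5,-1.5],"claw":[-0.4,-0.4,-0.4,-0.4,-0.4,-0.4,-0.4,-0.4,-0.4,-0.4,-0.4,-0.4,-0.4,-0.4]}'
python3 - <<'E'
from h import *
from station import manip
import cv2,pickle
s=manip.sense();print(s["tcp_pos"],s["force"]);plan(s,(.5335,.1965,.032),1.367)
p=manip.snapshot("wrist");cv2.imwrite("pics/w10.png",p["pixels"][:,:,::-1]);pickle.dump(p,open("w10.pkl","wb"))
print(proj(p,(.5335,.1965,.08)))
E
```

```text
t: 12.23
tcp_pos: [0.5299, 0.1958, 0.1202]
tool_rot: [0.071, 0.704, -0.071, 0.703]
force: [-0.8, -0.0, -0.1]
finger_gap: 0.299
[0.52987154 0.19575461 0.1201813 ] [-0.79106172 -0.01619218 -0.08495507]
lin cm [8.82 0.15 0.36] twist 0.003662872697814956 tool y ang 1.371 tool x [-0.002  0.    -1.   ]
[[326.83688418 215.34490909]]
```

View pics/w10.png

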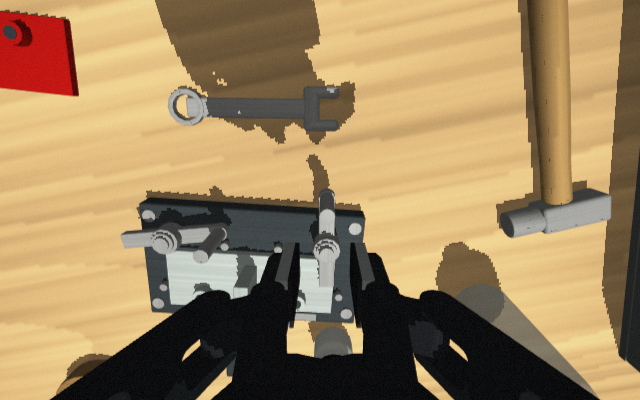

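The right dog's toe now points left along the base at (125,240), clear of the plate. The left post at (327,215) matches its projection, so I'll descend.

```bash
python3 -m jog '{"linear":[[1,0.15,0.36],[3,0.15,0.36],[4,0.15,0.36],[5,0.15,0.36],[6,0.15,0.36],[7,0.15,0.36],[8,0.15,0.36],[8.8,0.15,0.36],[8.8,0.15,0.36],[8.8,0.15,0.36],[8.8,0.15,0.36]],"twist":[0,0,0,0,0,0,0,0,0,0,0],"claw":[-0.4,-0.4,-0.4,-0.4,-0.4,-0.4,-0.4,-0.4,-0.58,-0.58,-0.58]}'
python3 - <<'E'
from h import *
from station import manip
import cv2
s=manip.sense();print(s["tcp_pos"],s["force"]);plan(s,(.5335,.1965,.032),1.367)
p=manip.snapshot("wrist");cv2.imwrite("pics/w11.png",cv2.resize(p["pixels"][160:320,220:420,::-1],None,fx=3.5,fy=3.5))
E
```

```text
t: 13.2
tcp_pos: [0.535, 0.1966, 0.0342]
tool_rot: [0.071, 0.703, -0.071, 0.704]
force: [0.9, 0.5, -1.0]
finger_gap: 0.211
[0.53496146 0.19656009 0.03420425] [ 0.92886843  0.4971714  -1.02993744]
lin cm [ 0.22 -0.04 -0.14] twist 0.0029940949166009645 tool y ang 1.37 tool x [ 0.001  0.    -1.   ]
```

View pics/w11.png

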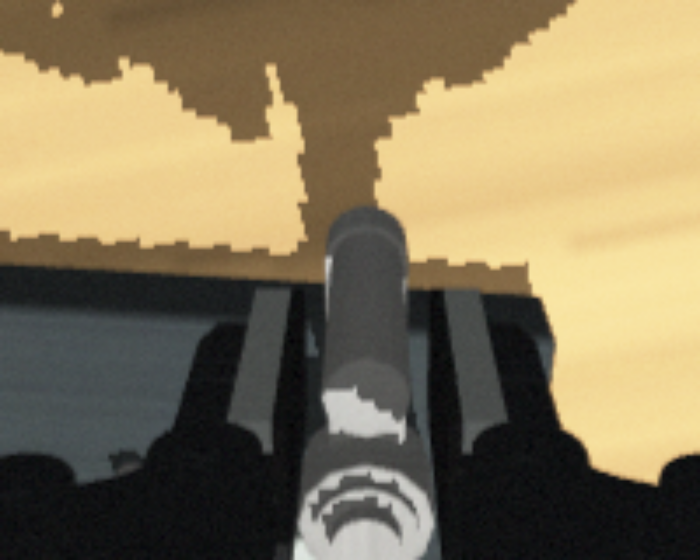

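The left post is centred between the pads at (365,400). I'll try clockwise (+y) gently.

```bash
python3 -m jog '{"linear":[[0,0.15,0],[0,0.25,0],[0,0.3,0],[0,0.3,0],[0,0.3,0]],"twist":[0,0,0,0,0],"claw":[-0.58,-0.58,-0.58,-0.58,-0.58]}'
python3 -m jog '{"linear":[[0,0.05,0],[0,0.05,0]],"twist":[0,0],"claw":[-0.58,-0.58]}'
python3 -m jog '{"linear":[[0,0.05,0],[0,0.05,0]],"twist":[0,0],"claw":[-0.58,-0.58]}'
```

```text
t: 13.67
tcp_pos: [0.5353, 0.1994, 0.0342]
tool_rot: [0.071, 0.703, -0.071, 0.704]
force: [0.4, -0.1, -0.0]
finger_gap: 0.208
t: 13.83
tcp_pos: [0.5353, 0.1996, 0.034]
tool_rot: [0.071, 0.704, -0.071, 0.704]
force: [0.1, -2.0, 2.0]
finger_gap: 0.213
t: 14.0
tcp_pos: [0.5353, 0.1998, 0.034]
tool_rot: [0.07, 0.704, -0.071, 0.703]
force: [-0.5, -3.3, 2.4]
finger_gap: 0.21
```

```bash
python3 -m jog '{"linear":[[0,0.05,0],[0,0.05,0]],"twist":[0,0],"claw":[-0.58,-0.58]}'
python3 -m jog '{"linear":[[0,0.05,0],[0,0.05,0]],"twist":[0,0],"claw":[-0.58,-0.58]}'
python3 -m jog '{"linear":[[0,0.05,0],[0,0.05,0]],"twist":[0,0],"claw":[-0.58,-0.58]}'
```

```text
t: 14.17
tcp_pos: [0.5352, 0.2, 0.034]
tool_rot: [0.07, 0.704, -0.071, 0.703]
force: [-0.5, -5.4, 2.6]
finger_gap: 0.212
t: 14.33
tcp_pos: [0.5353, 0.2001, 0.034]
tool_rot: [0.07, 0.704, -0.071, 0.703]
force: [-1.2, -6.1, 2.7]
finger_gap: 0.211
t: 14.5
tcp_pos: [0.5353, 0.2002, 0.0339]
tool_rot: [0.069, 0.704, -0.071, 0.703]
force: [-0.5, -8.8, 2.8]
finger_gap: 0.214
```

```bash
python3 -m jog '{"linear":[[0,0.05,0],[0,0.05,0]],"twist":[0,0],"claw":[-0.58,-0.58]}'
python3 -m jog '{"linear":[[0,0.05,0],[0,0.05,0]],"twist":[0,0],"claw":[-0.58,-0.58]}'
```

```text
t: 14.67
tcp_pos: [0.5352, 0.2004, 0.0339]
tool_rot: [0.069, 0.704, -0.072, 0.703]
force: [-0.7, -9.3, 3.2]
finger_gap: 0.208
t: 14.83
tcp_pos: [0.5352, 0.2005, 0.0339]
tool_rot: [0.069, 0.704, -0.072, 0.703]
force: [-0.9, -9.1, 3.8]
finger_gap: 0.21
```

```bash
python3 -m jog '{"linear":[[0,0.05,0],[0,0.1,0],[0,0.1,0]],"twist":[0,0,0],"claw":[-0.58,-0.58,-0.58]}'
```

```text
t: 15.08
tcp_pos: [0.5352, 0.2007, 0.0339]
tool_rot: [0.068, 0.704, -0.072, 0.703]
force: [-2.2, -12.3, 3.4]
finger_gap: 0.208
```

The force rose to 12 N with about 1 mm of travel, so it doesn't give that way and clockwise tightens. I'll back off and try counter-clockwise.

```bash
python3 -m jog '{"linear":[[0,-0.4,0],[0,-0.75,0],[0,-0.9,0],[0,-1.1,0],[0,-1.2,0],[0,-1.2,0],[0,-1.2,0]],"twist":[0,0,0,0,0,0,0],"claw":[-0.58,-0.58,-0.58,-0.58,-0.58,-0.58,-0.58]}'
python3 -m jog '{"linear":[[0,-0.05,0],[0,-0.05,0]],"twist":[0,0],"claw":[-0.58,-0.58]}'
python3 -m jog '{"linear":[[0,-0.05,0],[0,-0.05,0]],"twist":[0,0],"claw":[-0.58,-0.58]}'
```

```text
t: 15.67
tcp_pos: [0.5339, 0.1931, 0.0339]
tool_rot: [0.071, 0.703, -0.07, 0.704]
force: [0.8, 4.6, -0.2]
finger_gap: 0.212
t: 15.83
tcp_pos: [0.5339, 0.1928, 0.034]
tool_rot: [0.072, 0.703, -0.07, 0.704]
force: [0.7, 6.3, -1.3]
finger_gap: 0.206
t: 16.0
tcp_pos: [0.5337, 0.1924, 0.0339]
tool_rot: [0.072, 0.703, -0.07, 0.704]
force: [0.1, 7.0, -1.3]
finger_gap: 0.213
```

```bash
python3 -m jog '{"linear":[[0,-0.05,0],[0,-0.1,0],[0,-0.1,0]],"twist":[0,0,0],"claw":[-0.58,-0.58,-0.58]}'
python3 -m jog '{"linear":[[0,-0.05,0],[0,-0.1,0],[0,-0.1,0]],"twist":[0,0,0],"claw":[-0.58,-0.58,-0.58]}'
python3 - <<'E'
from h import *
from station import manip
s=manip.sense();st=F(-.048,.07);d=s["tcp_pos"][:2]-st[:2];print(np.hypot(*d),np.arctan2(d[1],d[0]),s["force"],s["q"].round(2))
arc(s,st,-np.arange(.08,.9,.08))
E
```

```text
t: 16.25
tcp_pos: [0.5335, 0.1914, 0.034]
tool_rot: [0.072, 0.703, -0.07, 0.704]
force: [0.3, 6.4, -1.1]
finger_gap: 0.209
t: 16.5
tcp_pos: [0.5331, 0.1905, 0.034]
tool_rot: [0.072, 0.703, -0.07, 0.704]
force: [-0.2, 6.4, 0.6]
finger_gap: 0.211
0.044111946973066286 3.0784546998252633 [-0.16047479  6.42191263  0.55485421] [ 0.14  0.69  1.71  0.    0.74 -1.23]
-0.08 [-0.   -0.35  0.06]
-0.16 [-0.   -0.69  0.15]
-0.24 [-0.   -1.02  0.27]
-0.32 [-0.   -1.34  0.41]
-0.4 [-0.   -1.65  0.58]
-0.48 [-0.   -1.95  0.77]
-0.56 [-0.   -2.23  0.99]
-0.64 [-0.   -2.49  1.23]
-0.72 [-0.   -2.73  1.48]
-0.8 [-0.01 -2.95  1.76]
-0.88 [-0.01 -3.15  2.05]
```

Steady 6.4 N and following, so the left dog loosens counter-clockwise (right-hand). I'll follow the arc.

```bash
python3 -m jog '{"linear":[[0,-0.35,0.06],[0,-0.69,0.15],[0,-1.02,0.27],[0,-1.34,0.41],[0,-1.65,0.58],[0,-1.95,0.77],[0,-2.23,0.99],[0,-2.49,1.23],[0,-2.73,1.48],[0,-2.73,1.48]],"twist":[-0.08,-0.16,-0.24,-0.32,-0.4,-0.48,-0.56,-0.64,-0.72,-0.72],"claw":[-0.58,-0.58,-0.58,-0.58,-0.58,-0.58,-0.58,-0.58,-0.58,-0.58]}'
python3 - <<'E'
from h import *
from station import manip
s=manip.sense();st=F(-.048,.07);d=s["tcp_pos"][:2]-st[:2];print(np.hypot(*d),np.arctan2(d[1],d[0])%6.283-3.02,s["force"],s["q"].round(2))
arc(s,st,-np.arange(.08,.9,.08))
E
```

```text
t: 17.33
tcp_pos: [0.542, 0.1603, 0.0345]
tool_rot: [-0.182, 0.683, 0.183, 0.683]
force: [-1.1, 5.1, 4.0]
finger_gap: 0.211
0.04459846473000542 0.7826138616647405 [-1.14977001  5.1430293   3.97466904] [ 0.09  0.69  1.71  0.    0.74 -2.  ]
-0.08 [-0.   -0.35  0.06]
-0.16 [-0.   -0.7   0.16]
-0.24 [-0.   -1.03  0.27]
-0.32 [-0.   -1.36  0.42]
-0.4 [-0.   -1.67  0.59]
-0.48 [-0.   -1.97  0.79]
-0.56 [-0.   -2.25  1.01]
-0.64 [-0.   -2.51  1.25]
-0.72 [-0.   -2.76  1.51]
-0.8 [-0.   -2.98  1.79]
-0.88 [-0.   -3.18  2.08]
```

```bash
python3 -m jog '{"linear":[[0,-0.35,0.06],[0,-0.7,0.16],[0,-1.03,0.27],[0,-1.36,0.42],[0,-1.67,0.59],[0,-1.97,0.79],[0,-2.25,1.01],[0,-2.51,1.25],[0,-2.51,1.25],[0,-2.64,1.38],[0,-2.76,1.51],[0,-2.76,1.51]],"twist":[-0.08,-0.16,-0.24,-0.32,-0.4,-0.48,-0.56,-0.64,-0.64,-0.68,-0.72,-0.72],"claw":[-0.58,-0.58,-0.58,-0.58,-0.58,-0.58,-0.58,-0.58,-0.58,-0.58,-0.58,-0.58]}'
python3 - <<'E'
from h import *
from station import manip
import cv2
s=manip.sense();st=F(-.048,.07);d=s["tcp_pos"][:2]-st[:2];print(np.hypot(*d),np.arctan2(d[1],d[0])%6.283-3.02,s["force"],s["q"].round(2))
p=manip.snapshot("scene");b=(150,300,310,440);cv2.imwrite(f"pics/s12.png",cv2.resize(p["pixels"][b[0]:b[1],b[2]:b[3],::-1],None,fx=4,fy=4,interpolation=cv2.INTER_CUBIC))
E
```

```text
t: 18.33
tcp_pos: [0.5654, 0.1436, 0.0338]
tool_rot: [-0.41, 0.577, 0.413, 0.573]
force: [-3.7, 3.2, 4.4]
finger_gap: 0.212
0.04562580470457561 1.4317306545544208 [-3.69886921  3.17232308  4.3504488 ] [ 0.06  0.71  1.66  0.    0.78 -2.76]
```

View pics/s12.png

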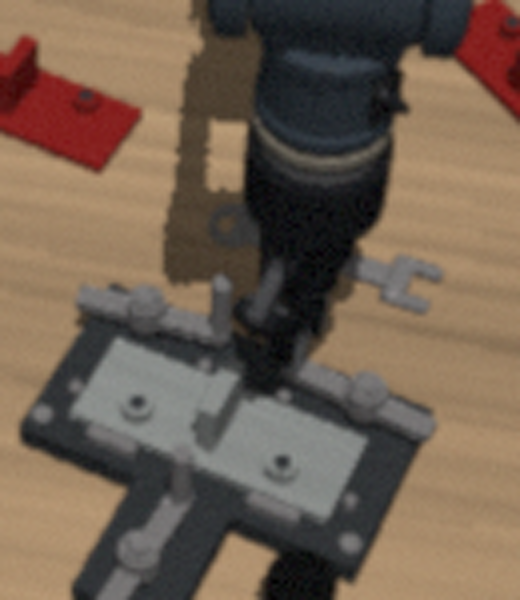

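Both toes now lie beside the plate. I'll push the left dog a bit further, with no twist because q6 is near its limit.

```bash
python3 -m jog '{"linear":[[0,-0.12,0.01],[0,-0.25,0.03],[0,-0.3,0.04],[0,-0.3,0.04]],"twist":[0,0,0,0],"claw":[-0.58,-0.58,-0.58,-0.58]}'
python3 - <<'E'
from h import *
from station import manip
s=manip.sense();st=F(-.048,.07);d=s["tcp_pos"][:2]-st[:2];print(np.hypot(*d),np.arctan2(d[1],d[0])%6.283-3.02,s["force"],s["q"].round(2))
E
```

```text
t: 18.72
tcp_pos: [0.5675, 0.1426, 0.0337]
tool_rot: [-0.409, 0.578, 0.413, 0.573]
force: [-5.6, 2.6, 5.5]
finger_gap: 0.213
0.046108116756825704 1.4804368041910307 [-5.64292869  2.60756251  5.51840469] [ 0.06  0.71  1.65  0.    0.78 -2.76]
```

Good at 1.48 rad. I'll back off 4 mm, rise, and rotate back to the fixture axes above the lug.

```bash
python3 -m jog '{"linear":[[0,0.25,0],[0,0.5,0],[0,0.5,0],[-2,0.5,0],[-4,0.5,0],[-6,0.5,0],[-8,0.5,0],[-9,0.5,0],[-9,0.5,0],[-9,0.5,0]],"twist":[0,0,0,0,0,0,0,0,0,0],"claw":[-0.58,-0.58,-0.58,-0.58,-0.58,-0.58,-0.58,-0.4,-0.2,-0.2]}'
python3 - <<'E'
from h import *
from station import manip
s=manip.sense();print(s["tcp_pos"],s["force"],s["finger_gap"]);plan(s,F(0,0,.13),YAW+np.pi/2)
E
```

```text
t: 19.55
tcp_pos: [0.5675, 0.1438, 0.124]
tool_rot: [-0.411, 0.575, 0.41, 0.576]
force: [-0.6, 0.2, -0.3]
finger_gap: 0.399
[0.5675204  0.14378106 0.12402279] [-0.61821084  0.20815009 -0.33769972] 0.3991481452044782
lin cm [-0.59 -4.73 -2.21] twist 1.5062038497987982 tool y ang 2.81 tool x [ 0.001 -0.    -1.   ]
```

```bash
python3 -m jog '{"linear":[[-2,-1,-0.5],[-2,-2,-1],[-2,-3,-1.5],[-2,-4,-2],[-2,-4.7,-2.2],[-2,-4.7,-2.2],[-2,-4.7,-2.2],[-2,-4.7,-2.2],[-2,-4.7,-2.2],[-2,-4.7,-2.2],[-2,-4.7,-2.2],[-2,-4.7,-2.2],[-2,-4.7,-2.2],[-2,-4.7,-2.2],[-2,-4.7,-2.2]],"twist":[0.12,0.24,0.36,0.48,0.6,0.72,0.84,0.96,1.08,1.2,1.32,1.44,1.5,1.5,1.5],"claw":[-0.2,-0.2,-0.2,-0.2,-0.2,-0.2,-0.2,-0.2,-0.2,-0.2,-0.2,-0.2,-0.2,-0.2,-0.2]}'
python3 - <<'E'
from h import *
from station import manip
import cv2,pickle
s=manip.sense();print(s["tcp_pos"],s["force"]);plan(s,F(0,0,.04),YAW+np.pi/2)
p=manip.snapshot("wrist");pickle.dump(p,open("w13.pkl","wb"));cv2.imwrite("pics/w13.png",p["pixels"][:,:,::-1])
print(proj(p,[F(0,0,.066),F(-.02,0,.066),F(.02,0,.066)]))
E
```

```text
t: 20.8
tcp_pos: [0.6036, 0.1078, 0.1423]
tool_rot: [0.091, 0.702, -0.092, 0.7]
force: [0.3, 0.1, 0.2]
finger_gap: 0.399
[0.60360076 0.10775659 0.14230097] [0.32815899 0.09458832 0.20079084]
lin cm [10.23  0.02  0.17] twist 0.007843169521860371 tool y ang 1.312 tool x [-0.003 -0.    -1.   ]
[[324.89858316 197.77093103]
 [325.10714303 174.32916528]
 [324.69946003 220.15202412]]
```

View pics/w13.png

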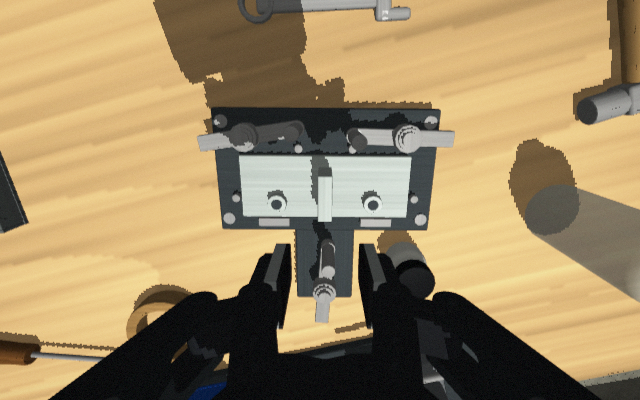

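Both toes are clear of the plate, and the lug centre at (325,199) matches the prediction. I'll descend in stages, since the pad ends sit above the reported TCP.

```bash
python3 -m jog '{"linear":[[1,0,0.17],[3,0,0.17],[5,0,0.17],[7,0,0.17],[8.5,0,0.17],[9.5,0,0.17],[10.2,0,0.17],[10.2,0,0.17],[10.2,0,0.17]],"twist":[0,0,0,0,0,0,0,0,0],"claw":[-0.2,-0.2,-0.2,-0.25,-0.3,-0.3,-0.3,-0.3,-0.3]}'
python3 - <<'E'
from h import *
from station import manip
import cv2
s=manip.sense();print(s["tcp_pos"],s["force"]);plan(s,F(0,0,.02),YAW+np.pi/2)
p=manip.snapshot("wrist");cv2.imwrite("pics/w14.png",cv2.resize(p["pixels"][120:340,200:450,::-1],None,fx=2.5,fy=2.5))
p=manip.snapshot("scene");b=(170,290,320,430);cv2.imwrite(f"pics/s14.png",cv2.resize(p["pixels"][b[0]:b[1],b[2]:b[3],::-1],None,fx=5,fy=5,interpolation=cv2.INTER_CUBIC))
E
```

```text
t: 21.6
tcp_pos: [0.6063, 0.1074, 0.0418]
tool_rot: [0.092, 0.701, -0.092, 0.701]
force: [0.2, 0.5, 0.2]
finger_gap: 0.347
[0.60628443 0.10740564 0.04179932] [0.20459399 0.53980065 0.24764543]
lin cm [ 2.18 -0.02 -0.13] twist 0.00642141383759931 tool y ang 1.31 tool x [ 0. -0. -1.]
```

View pics/w14.png

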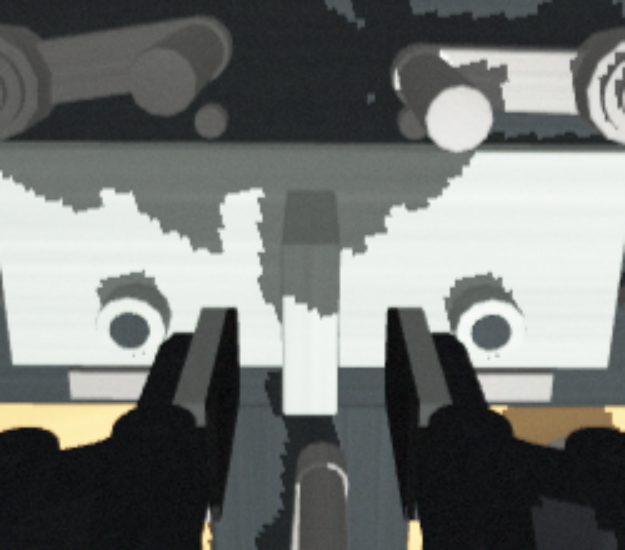

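View pics/s14.png

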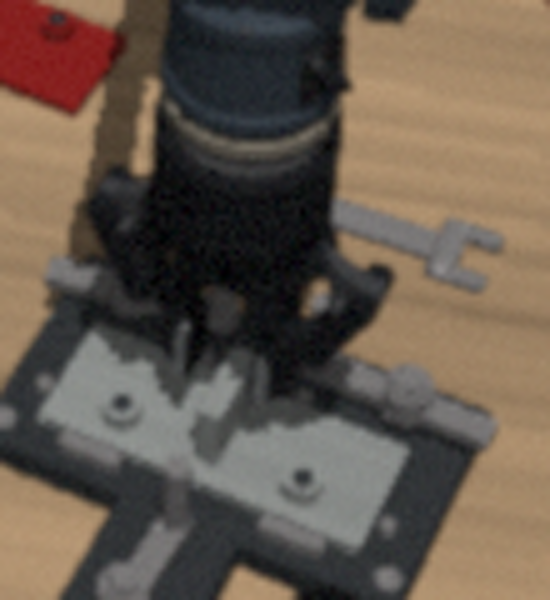

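Clear of everything so far, with the pads on both sides of the lug. I'll go 24 mm lower, to TCP about 0.018. That overlaps the lug by about 18 mm and keeps the gripper body above the 82 mm posts.

```bash
python3 -m jog '{"linear":[[0.5,0,-0.1],[1,0,-0.1],[1.2,0,-0.1],[1.2,0,-0.1]],"twist":[0,0,0,0],"claw":[-0.3,-0.3,-0.3,-0.3]}'
python3 -m jog '{"linear":[[0.4,0,0],[0.8,0,0],[1.2,0,0],[1.2,0,0]],"twist":[0,0,0,0],"claw":[-0.3,-0.3,-0.3,-0.3]}'
python3 - <<'E'
from h import *
from station import manip
import cv2
s=manip.sense();print(s["tcp_pos"],s["force"])
p=manip.snapshot("wrist");cv2.imwrite("pics/w15.png",cv2.resize(p["pixels"][120:340,200:450,::-1],None,fx=2.5,fy=2.5))
E
```

```text
t: 22.03
tcp_pos: [0.6046, 0.1077, 0.0294]
tool_rot: [0.092, 0.702, -0.092, 0.701]
force: [1.0, 0.8, 0.4]
finger_gap: 0.351
t: 22.37
tcp_pos: [0.6044, 0.1077, 0.0169]
tool_rot: [0.092, 0.702, -0.092, 0.7]
force: [-0.4, -0.3, 0.3]
finger_gap: 0.351
[0.60440873 0.10766807 0.01686118] [-0.40021651 -0.28638454  0.28740013]
```

View pics/w15.png

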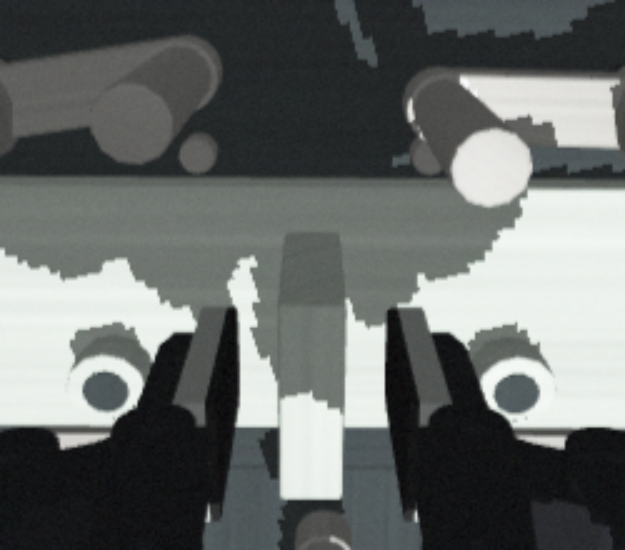

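No contact with the TCP reading below the plate top, which confirms the offset, and the lug is centred. I'll grip and lift slowly.

```bash
python3 -m jog '{"linear":[[0,0,0],[0,0,0],[0,0,0],[0,0,0],[0,0,0],[0,0,0]],"twist":[0,0,0,0,0,0],"claw":[-0.6,-0.8,-1,-1,-1,-1]}' 50
python3 -m jog '{"linear":[[-0.2,0,0],[-0.5,0,0],[-0.8,0,0],[-1,0,0],[-1,0,0]],"twist":[0,0,0,0,0],"claw":[-1,-1,-1,-1,-1]}'
python3 - <<'E'
from station import manip
import cv2
p=manip.snapshot("wrist");cv2.imwrite("pics/w16.png",cv2.resize(p["pixels"][120:340,200:450,::-1],None,fx=2.5,fy=2.5))
p=manip.snapshot("scene");b=(170,290,320,430);cv2.imwrite(f"pics/s16.png",cv2.resize(p["pixels"][b[0]:b[1],b[2]:b[3],::-1],None,fx=5,fy=5,interpolation=cv2.INTER_CUBIC))
E
```

```text
t: 22.92
tcp_pos: [0.6053, 0.1077, 0.018]
tool_rot: [0.092, 0.701, -0.092, 0.701]
force: [1.1, -0.5, 0.6]
finger_gap: 0.124
t: 23.33
tcp_pos: [0.6055, 0.1077, 0.0285]
tool_rot: [0.092, 0.701, -0.092, 0.701]
force: [-0.0, -0.5, -2.2]
finger_gap: 0.129
```

View pics/w16.png

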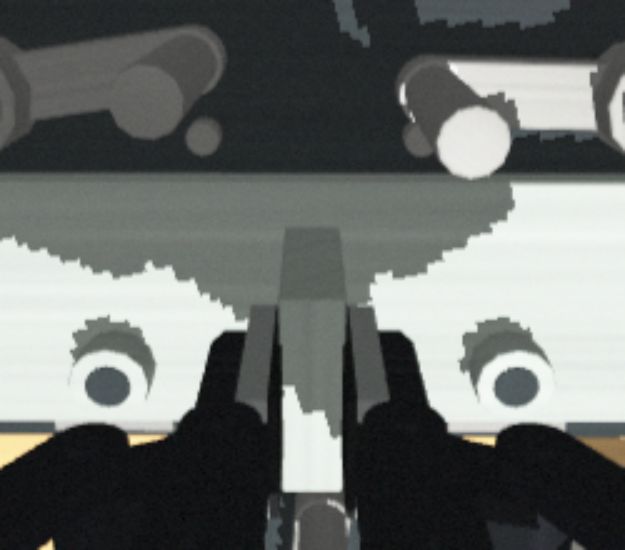

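View pics/s16.png

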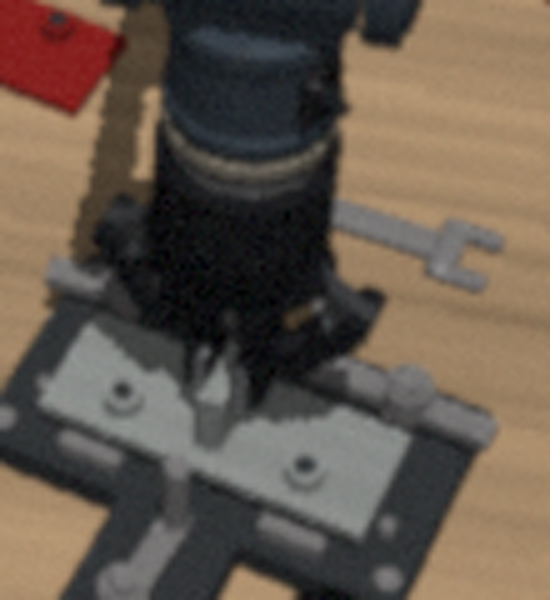

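The lug is gripped and the bracket is coming up level with the fingers. I'll lift it to clear the posts.

```bash
python3 -m jog '{"linear":[[-0.5,0,0],[-1.2,0,0],[-2,0,0],[-3,0,0],[-4,0,0],[-5,0,0],[-6,0,0],[-7,0,0],[-8,0,0],[-9,0,0],[-10,0,0],[-10.5,0,0],[-10.5,0,0]],"twist":[0,0,0,0,0,0,0,0,0,0,0,0,0],"claw":[-1,-1,-1,-1,-1,-1,-1,-1,-1,-1,-1,-1,-1]}'
python3 - <<'E'
from h import *
from station import manip
import cv2
s=manip.sense();print(s["tcp_pos"],s["force"],s["ft_torque"],s["finger_gap"],s["q"].round(2));plan(s,(.4925,-.3025,.135),-.172+np.pi/2)
p=manip.snapshot("wrist");cv2.imwrite("pics/w17.png",p["pixels"][:,:,::-1])
p=manip.snapshot("scene");cv2.imwrite("pics/s17.png",p["pixels"][:,:,::-1])
E
```

```text
t: 24.52
tcp_pos: [0.6062, 0.1077, 0.1346]
tool_rot: [0.092, 0.7, -0.092, 0.702]
force: [-0.7, -0.2, -2.7]
finger_gap: 0.123
[0.60623289 0.10772818 0.13464989] [-0.68221774 -0.24904633 -2.7118682 ] [ 0.00192537 -0.04963109 -0.02406307] 0.12344107124442451 [-0.01  0.6   1.52  0.    1.02 -1.32]
lin cm [ -0.07 -42.57  -0.42] twist -0.08867575710757025 tool y ang 1.31 tool x [ 0.003 -0.    -1.   ]
```

View pics/w17.png

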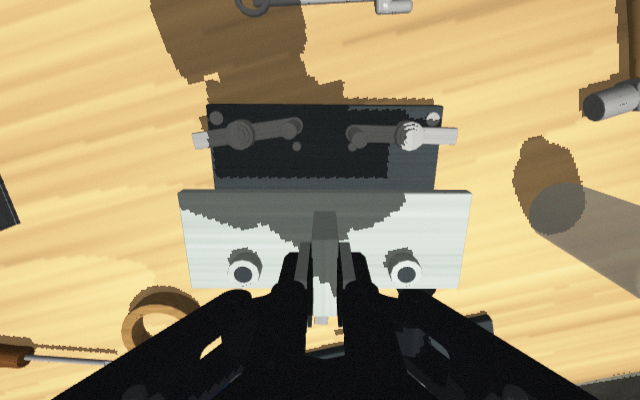

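View pics/s17.png

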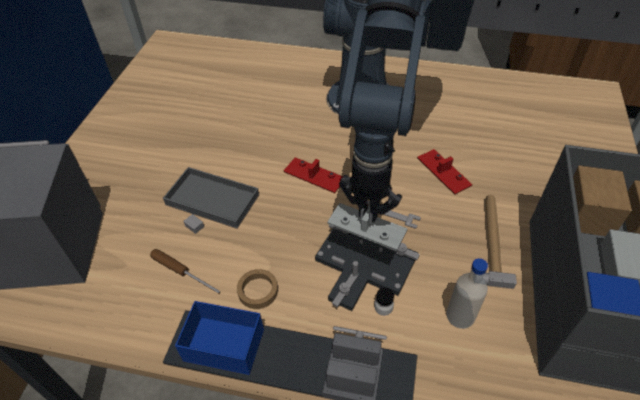

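The bracket is held level in both views, out of the nest, with its underside at about z 0.137. I'll carry it to the tray.

```bash
python3 -m jog '{"linear":[[0,-0.7,0],[0,-2,0],[0,-4,0],[0,-6.5,0],[0,-9,0],[0,-12,-0.1],[0,-15,-0.1],[0,-18,-0.2],[0,-21,-0.2],[0,-24,-0.2],[0,-27,-0.3],[0,-30,-0.3],[0,-33,-0.4],[0,-36,-0.4],[0,-38.5,-0.4],[0,-40.5,-0.4],[0,-42,-0.4],[0,-42.6,-0.4],[0,-42.6,-0.4],[0,-42.6,-0.4]],"twist":[0,0,-0.02,-0.04,-0.06,-0.08,-0.09,-0.09,-0.09,-0.09,-0.09,-0.09,-0.09,-0.09,-0.09,-0.09,-0.09,-0.09,-0.09,-0.09],"claw":[-1,-1,-1,-1,-1,-1,-1,-1,-1,-1,-1,-1,-1,-1,-1,-1,-1,-1,-1,-1]}'
python3 - <<'E'
from h import *
from station import manip
import cv2
s=manip.sense();print(s["tcp_pos"],s["force"],s["finger_gap"]);plan(s,(.4925,-.3025,.135),-.172+np.pi/2)
p=manip.snapshot("wrist");cv2.imwrite("pics/w18.png",p["pixels"][:,:,::-1])
p=manip.snapshot("scene");cv2.imwrite("pics/s18.png",cv2.resize(p["pixels"][60:260,120:320,::-1],None,fx=3,fy=3))
E
```

```text
t: 26.28
tcp_pos: [0.491, -0.3022, 0.1326]
tool_rot: [0.061, 0.705, -0.06, 0.704]
force: [-0.3, 0.5, -2.1]
finger_gap: 0.125
[ 0.4909516  -0.30217925  0.13260015] [-0.33935504  0.49597515 -2.09613143] 0.12521665060748907
lin cm [-0.24 -0.    0.16] twist 0.000704553607079994 tool y ang 1.4 tool x [-0.001  0.001 -1.   ]
```

View pics/w18.png

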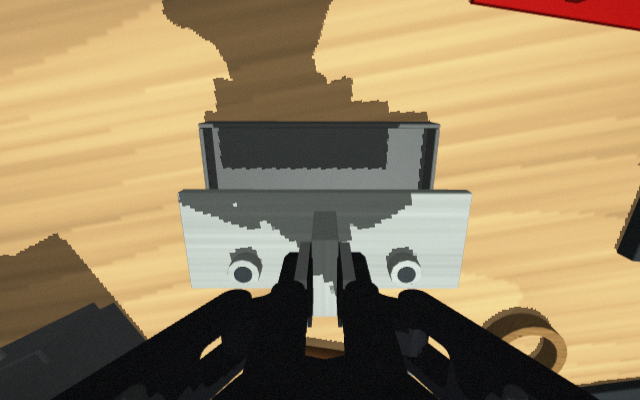

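View pics/s18.png

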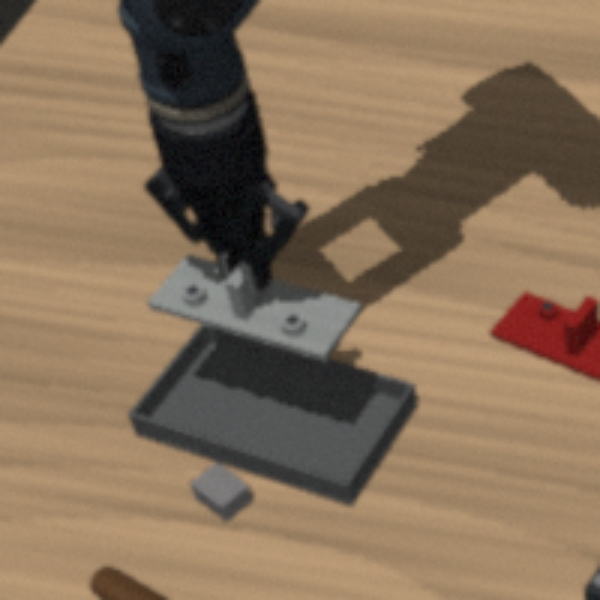

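The bracket is over the tray, parallel to its walls. I'll check the tray's near rim corners from this view, (203,124) and (437,124).

Run:
```python
from h import *
from station import manip
p=manip.snapshot("wrist");s=manip.sense()
a=ray(p,(202,124),.028)[:2];b=ray(p,(438,124),.028)[:2];d=b-a;print(a,b,np.linalg.norm(d),np.arctan2(-d[0],d[1]))
n=np.array([d[1],-d[0]])/np.linalg.norm(d);c=(a+b)/2+.06*n;print("centre",c);plan(s,(*c,.01))
```

```text
[ 0.41797439 -0.39623962] [ 0.4523769  -0.19528935] 0.20387384451410467 -0.16955537053303782
centre [ 0.49431524 -0.30588913]
lin cm [12.28 -0.41  0.36] twist None tool y ang 1.402 tool x [-0.001  0.001 -1.   ]
```

The two estimates agree within 4 mm, so I'll shift slightly and lower the bracket.

```bash
python3 -m jog '{"linear":[[0.5,-0.2,0.2],[1.5,-0.2,0.2],[3,-0.2,0.2],[4.5,-0.2,0.2],[6,-0.2,0.2],[7.5,-0.2,0.2],[8.5,-0.2,0.2],[9.5,-0.2,0.2],[10.3,-0.2,0.2],[11,-0.2,0.2],[11.5,-0.2,0.2],[11.8,-0.2,0.2],[12,-0.2,0.2],[12,-0.2,0.2]],"twist":[0,0,0,0,0,0,0,0,0,0,0,0,0,0],"claw":[-1,-1,-1,-1,-1,-1,-1,-1,-1,-1,-1,-1,-1,-1]}'
python3 -m jog '{"linear":[[0.1,0,0],[0.2,0,0],[0.3,0,0],[0.4,0,0],[0.4,0,0]],"twist":[0,0,0,0,0],"claw":[-1,-1,-1,-1,-1]}'
python3 -m jog '{"linear":[[0.1,0,0],[0.2,0,0],[0.2,0,0]],"twist":[0,0,0],"claw":[-1,-1,-1]}'
```

```text
t: 27.6
tcp_pos: [0.4931, -0.3052, 0.0128]
tool_rot: [0.06, 0.705, -0.06, 0.705]
force: [1.2, 0.4, -1.8]
finger_gap: 0.126
t: 28.02
tcp_pos: [0.493, -0.3052, 0.0089]
tool_rot: [0.06, 0.705, -0.06, 0.705]
force: [0.6, -0.3, -2.5]
finger_gap: 0.129
t: 28.27
tcp_pos: [0.493, -0.3051, 0.0067]
tool_rot: [0.06, 0.705, -0.06, 0.704]
force: [-0.1, -0.2, -3.2]
finger_gap: 0.13
```

```bash
python3 -m jog '{"linear":[[0.1,0,0],[0.2,0,0],[0.2,0,0]],"twist":[0,0,0],"claw":[-1,-1,-1]}'
python3 -m jog '{"linear":[[0.1,0,0],[0.2,0,0],[0.2,0,0]],"twist":[0,0,0],"claw":[-1,-1,-1]}'
python3 -m jog '{"linear":[[0.1,0,0],[0.1,0,0]],"twist":[0,0],"claw":[-1,-1]}'
```

```text
t: 28.52
tcp_pos: [0.493, -0.3051, 0.0047]
tool_rot: [0.06, 0.705, -0.06, 0.704]
force: [0.8, 0.3, -2.5]
finger_gap: 0.13
t: 28.77
tcp_pos: [0.493, -0.3051, 0.0027]
tool_rot: [0.06, 0.705, -0.06, 0.704]
force: [0.5, -0.5, -1.9]
finger_gap: 0.129
t: 28.93
tcp_pos: [0.4931, -0.3052, 0.002]
tool_rot: [0.06, 0.704, -0.06, 0.705]
force: [-0.6, 0.3, -1.5]
finger_gap: 0.129
```

```bash
python3 -m jog '{"linear":[[0.05,0,0],[0.1,0,0],[0.1,0,0]],"twist":[0,0,0],"claw":[-1,-1,-1]}'
python3 -m jog '{"linear":[[0.05,0,0],[0.1,0,0],[0.1,0,0]],"twist":[0,0,0],"claw":[-1,-1,-1]}'
```

```text
t: 29.18
tcp_pos: [0.4932, -0.3053, 0.002]
tool_rot: [0.06, 0.704, -0.06, 0.705]
force: [-2.4, 1.7, 6.1]
finger_gap: 0.126
t: 29.43
tcp_pos: [0.4932, -0.3053, 0.002]
tool_rot: [0.06, 0.704, -0.06, 0.705]
force: [-2.4, 1.5, 12.9]
finger_gap: 0.125
```

Seated exactly where predicted: TCP 0.002 puts the underside on the tray floor. I'll ease the load, open, look, and rise.

```bash
python3 -m jog '{"linear":[[-0.1,0,0],[-0.15,0,0],[-0.15,0,0],[-0.15,0,0],[-0.15,0,0],[-0.15,0,0],[-0.15,0,0]],"twist":[0,0,0,0,0,0,0],"claw":[-1,-1,-0.7,-0.5,-0.3,-0.3,-0.3]}'
python3 -m jog '{"linear":[[-1,0,0],[-2.5,0,0],[-4.5,0,0],[-7,0,0],[-9.5,0,0],[-12,0,0],[-14,0,0],[-15,0,0],[-15,0,0],[-15,0,0]],"twist":[0,0,0,0,0,0,0,0,0,0],"claw":[-0.3,-0.3,-0.3,-0.3,-0.3,-0.3,-0.3,-0.3,-0.3,-0.3]}'
python3 - <<'E'
from h import *
from station import manip
import cv2,pickle
s=manip.sense();print(s["force"],s["finger_gap"])
p=manip.snapshot("wrist");cv2.imwrite("pics/w19.png",p["pixels"][:,:,::-1]);pickle.dump(p,open("w19.pkl","wb"))
p=manip.snapshot("scene");cv2.imwrite("pics/s19.png",cv2.resize(p["pixels"][60:260,120:320,::-1],None,fx=3,fy=3));cv2.imwrite("pics/s19f.png",p["pixels"][:,:,::-1])
E
```

```text
t: 30.02
tcp_pos: [0.4931, -0.3052, 0.0012]
tool_rot: [0.06, 0.705, -0.06, 0.705]
force: [-0.8, 0.6, -0.5]
finger_gap: 0.347
t: 30.85
tcp_pos: [0.493, -0.3051, 0.1517]
tool_rot: [0.06, 0.704, -0.06, 0.705]
force: [-1.1, -0.1, -1.2]
finger_gap: 0.346
[-1.05946359 -0.12436536 -1.22441609] 0.34628987510489795
```

View pics/w19.png

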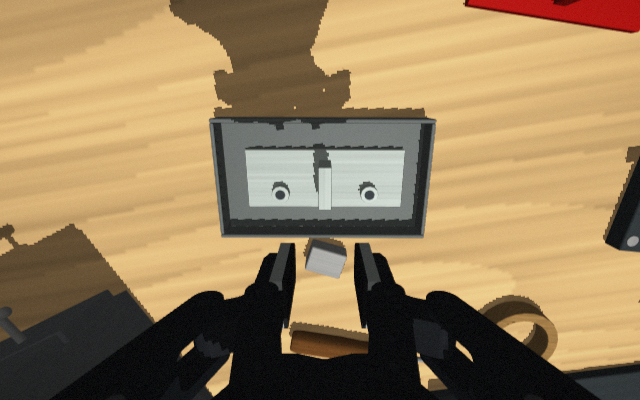

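View pics/s19.png

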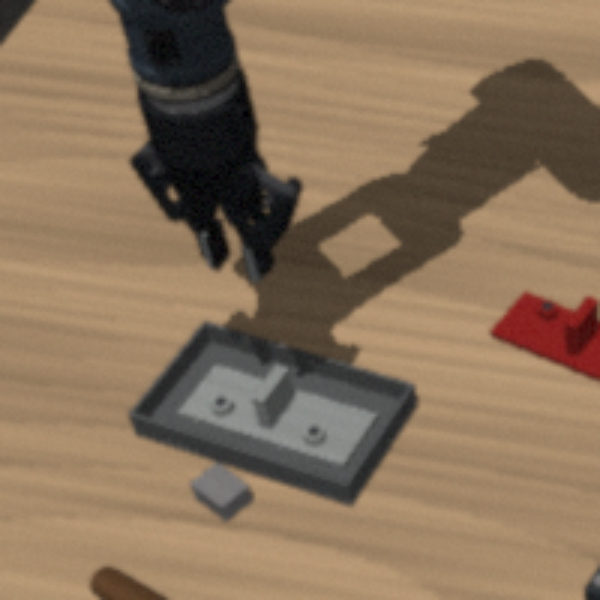

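View pics/s19f.png

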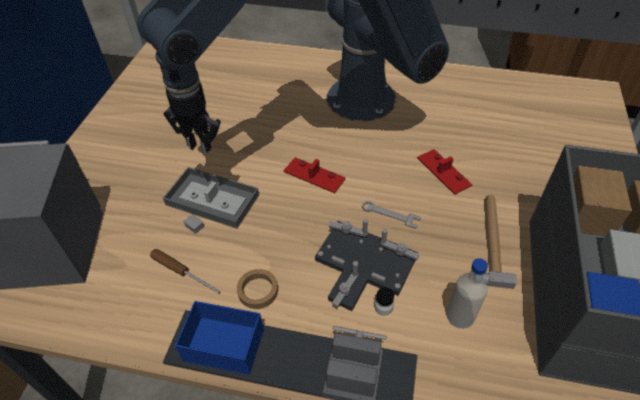

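The bracket lies flat and lug up in the centre of the tray, at (325,180) in the wrist view. The gripper is clear, and the bystanders are at the same pixels as at the start. I'll let it settle, then hand in.

```bash
python3 -m jog '{"linear":[[0,0,0],[0,0,0],[0,0,0]],"twist":[0,0,0],"claw":[-0.3,-0.3,-0.3]}'
python3 - <<'E'
from station import manip
print(manip.sense()["force"],abs(manip.sense()["qd"]).max(),manip.sign_off())
E
```

```text
t: 31.2
tcp_pos: [0.4926, -0.3048, 0.1503]
tool_rot: [0.061, 0.705, -0.06, 0.704]
force: [0.3, 0.4, -0.2]
finger_gap: 0.348
the job is handed in; nothing more can be done
[ 0.30391491  0.4035053  -0.15052208] 0.007208250467213843 None
```

The bracket is out of the fixture and lying flat, lug up, near the centre of the grey tray, and I handed the job in at about 31 s. `sign_off()` gave no verdict, so these are my own checks.

- **Right dog:** it gave clockwise at a steady 6 N or so (left-hand thread), and I turned it about 1.49 rad. I did not try it the other way, because it gave at once.
- **Left dog:** it did not give clockwise. I stopped there at about 12.5 N; it then gave counter-clockwise at about 6.4 N (right-hand thread), and I turned it about 1.48 rad.
- **Lift and placing:** I lifted the bracket level by its lug and lowered it until it touched the tray floor. That happened at the height predicted. I pressed it down with up to about 13 N before easing off and letting go.
- **Last pictures:** the bracket lies flat inside the tray, the gripper is clear with about zero force, and the bystanders look unmoved.

**Where checks disagreed:**
- **Finger length:** the pad ends appeared about 30 mm above the reported tool tip. My first push on the right post touched nothing, so I worked that much lower from then on.
- **Tray centre:** two estimates differed by about 4 mm, well within the room in the tray.

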